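# Fetch the crimp die from behind the spray cans

### The job

Get the crimp die ready: it stands in the grey tray behind the two spray cans. First stand both cans upright on the blue mat to make room, then take out the die and stand it in the square recess of the yellow die block, and then put each can back upright exactly where it stood in the tray. Do not knock over either can, and do not disturb the white pot and the pale carton standing behind.

Things in the scene. Friction and masses are not known exactly. Their poses are not given: they have to be found in the camera images.
- die: crimp die segment, bare light-grey metal, upright, 55 mm high, 0.15 to 0.3 kg. Its plan is a trapezium: parallel faces square to its y, 36 mm apart (37 mm wide at y = -18, 20 mm wide at y = +18 mm; grip it across these), and two slanting sides. Origin at the centre of its underside, z up; any yaw. It stands in the tray, hemmed in behind the far taller cans.
- green_can: green spray can with red cap, standing in the tray: round body 52 mm in diameter up to 140 mm, cap 45 mm in diameter from there to the top at 173 mm, 0.2 to 0.35 kg. Origin at the centre of its underside, z up. The cap does not come off.
- white_can: white spray can with black cap, standing in the tray beside the green can, with a gap of about 16 mm between them (either can may be on the left): round body 55 mm in diameter up to 165 mm, cap 47 mm in diameter from there to the top at 198 mm, 0.2 to 0.35 kg. Origin at the centre of its underside, z up.
- tray: grey sheet-metal tray fixed to the bench, 180 mm (x) by 190 mm (y), walls 4 mm. Origin at the centre of its underside. Floor 4 mm thick; side walls (y = -95, +95 mm) 22 mm high, front lip (x = -90, towards the robot) 16 mm, back panel (x = +90) 64 mm high. The cans stand side by side along y, 70 mm between centres, at x about -50 mm, the die at x about +6 mm.
- mat: flat blue mat fixed to the bench, 120 mm (its x) by 210 mm (its y), 3 mm thick, the side area for the cans. Origin at the centre of its underside; z up.
- nest: yellow die block fixed to the bench, 92 x 92 x 14 mm, with an open square recess 52 x 52 mm, 6 mm deep, in the middle of its top (its floor is 8 mm above the bench). Origin at the centre of its underside; the recess sides lie along its x and y; the die fits in at any yaw.
- nest_seat (a point): centre of the floor of the square recess, 8 mm above the bench: where the middle of the die's underside belongs.
- white_pot: white plastic pot with lid, 73 x 69 mm, 69 mm high, standing at the back left; to be left alone. Origin at the centre of its underside.
- carton: pale grey-white small carton, 59 x 62 mm, 71 mm high, standing at the back right of the middle; to be left alone. Origin at the centre of its underside.
Not all that is in view belongs to the job. Of the things that look like the white_can, the smaller one is meant.

How it is judged:
By the outcome, as a careful person would: the job done as asked, in the order asked, and still so for the second after the job is handed in, with the robot touching nothing.
It also fails if it takes over 128 s, if anything falls off the work surface, if the arm or the gripper's body presses on something with over 40 N, if the wrist force passes 120 N, or if a joint passes its speed limit or range.

### The arm

A 6-joint arm with a two-finger parallel gripper is mounted at the origin on a cart in front of the work surface, level with it; the furniture and walls round the work are solid. World frame = base frame: x ahead of the robot, y to its left, z up, the work surface at z = 0. Lengths are in mm, angles in rad, forces in N, time in s.
With the tool pointing down it reaches from about 350 to 975 mm from the base axis. Payload 7.1 kg.
Tool frame: the origin (TCP) lies at the very end of the fingers, on their centre line; the grasp point (between the pads) lies 19 mm behind it; z points along the fingers, y is the direction in which the jaws open and shut (so a half turn about z gives the same grasp; the last joint's range is limited). The gripper opens to 88 mm and grips with 3 to 60 N. Pads are 20 mm wide; open, the fingers measure 115 mm over their backs; the gripper's body (75 mm by 178 mm) begins 61 mm behind the grasp point.
Start: joints at [-1.174, 0.423, 1.63, -0, 1.089, -0.019], TCP at [252.466, -571.721, 183.775] pointing down, gripper open.
Joint ranges: [-3, 3], [-0.9, 2.11], [0.09, 2.58], [-1.31, 4.45], [0.11, 2.69], [-2.54, 2.54]. Speed limits (rad/s): [2.39, 2.39, 3.01, 3.14, 3.14, 3.14].

### API

Orientations are given as a rotation vector (axis times angle).
In Python, from workcell import readout, imaging, close_job gives the robot as it stands.
- The arm moves only by the tool carry_out, never from a script. Its argument "rows" is a list of rows, each a list of 3 entries, a list of its own where there are three numbers: the shift along the tool's x, y, z in m, then the turn, a rotation vector about the tool's x, y, z in rad, then the closure, from 0 (fully open) to 1 (shut). In form: [[[dx, dy, dz], [wx, wy, wz], hand], ...]. A call has 1 to 12 rows; each row shifts and turns the commanded pose from where the row before left it, along the tool's axes as they then stand; what a row does not reach is not made up. A row lasts 1/12 s, in which the tool goes at most 41.7 mm and 7.16 degrees, less where a joint would pass 70% of its speed; a pose out of reach is approached as far as the arm can. A call with a gripper value outside its range is refused whole. The fingers move at their own pace and stop on an object; the grip force is fixed at half the most. Time passes only in rows, so rows that do not move let the fingers close. It gives the time, the measured TCP pose, the force and the opening at its end, in the units of the state.
- readout.get_obs(): the state, without advancing time (a new reading comes with each control period).
- imaging.get_image(name): name is "scene" or "top" or "wrist"; returns the picture (480x640x3 uint8, red, green, blue); there is no depth.
- imaging.camera_params(name): a dict with "fx", "fy", "cx", "cy" (pixels), "rvec" (rotation vector, rad) and "tvec" (3), from world to camera coordinates, as OpenCV has them; the wrist camera has in their place "T_tool_cam" (4x4, takes a point from camera to tool coordinates, whose origin is the TCP and whose axes are the flange's). Camera axes: x right, y down, z forward; pixel columns grow to the right and rows downward; lengths in mm; the calibration is good to about 2 mm. A picture is of the moment at which its call begins: read the wrist's pose just before it. camera_params takes no time and is no camera call.
- close_job(): hands the job in, once; it reports no verdict.
The state is a dict: "t": time; "qpos": joint angles; "qvel": joint speeds; "joint_torque": joint torques, N m; "ee_pos": TCP position; "orientation": TCP orientation; "ft_force": force on the tool from outside, world axes, zero at the start; "moment": the same for the moment, N m; "width": finger opening in mm.
Only numpy, scipy, OpenCV 4.12 (cv2) and the standard library are available. Lean on these libraries where they do the work, as an engineer would, in place of code of your own. Each camera call takes 0.05 s, during which the arm holds its last target.

## Working session

There is one attempt and no reset: what is moved stays moved. The work goes in short steps, Python scripts to look and compute and a tool call to move; the robot and the scene stay as the last step left them, time stands still between calls to the robot, and variables do not carry over. Pictures are saved under pics/ and viewed, and the job is handed in when it is done.

Besides the shell and the picture viewer there is one more tool, called after "Call:" as name(argument=value, ...), one argument or row to a line, values as JSON. carry_out: Moves the arm, as the interface text tells. Its arguments: {"type":"object","properties":{"rows":{"type":"array","items":{"type":"array"}}},"required":["rows"]}

```bash
mkdir -p pics; ls
cat > h.py <<'E'
import numpy as np, cv2
from workcell import readout, imaging, close_job
def shot(name,fn):
    o=readout.get_obs()
    im=imaging.get_image(name); cv2.imwrite('pics/'+fn,im[:,:,::-1]); return im,o
def cam(name,o=None):
    p=imaging.camera_params(name)
    K=np.array([[p['fx'],0,p['cx']],[0,p['fy'],p['cy']],[0,0,1.]])
    if 'rvec' in p:
        R=cv2.Rodrigues(np.array(p['rvec'],float))[0]; t=np.array(p['tvec'],float).ravel()
    else:
        T=np.array(p['T_tool_cam'],float)
        Rt=cv2.Rodrigues(np.array(o['orientation'],float))[0]
        Rwc=Rt@T[:3,:3]; c=Rt@T[:3,3]+np.array(o['ee_pos'])
        R=Rwc.T; t=-R@c
    return K,R,t
def ray(C,u,v,z):
    K,R,t=C
    d=R.T@np.linalg.inv(K)@np.array([u,v,1.]); c=-R.T@t
    return c+d*(z-c[2])/d[2]
def proj(C,P):
    K,R,t=C
    q=(R@np.atleast_2d(P).T).T+t; q=(K@q.T).T; return q[:,:2]/q[:,2:]
E
python3 - <<'E'
from h import *
o=readout.get_obs(); print(o)
for n in ('scene','top','wrist'):
    im,o=shot(n,n+'0.png'); print(n,imaging.camera_params(n))
E
```

```text
pics
{'t': 0.0, 'qpos': array([-1.17397354e+00,  4.23862465e-01,  1.63065955e+00,  8.02633007e-06,
        1.08856902e+00, -1.90224966e-02]), 'qvel': array([ 1.00325732e-03,  8.26606929e-05, -6.35238180e-04,  4.69435549e-04,
        1.57588960e-03, -3.67625629e-04]), 'joint_torque': array([-3.36805912e-03, -5.44632447e+01, -2.73669201e+01,  6.39476837e-02,
        2.25684489e-02, -1.02993488e-04]), 'ee_pos': array([ 252.26123739, -571.18285066,  183.00018862]), 'orientation': array([-3.07248840e+00, -6.48202037e-01,  4.30796484e-04]), 'ft_force': array([-0.35298858,  0.16903276, -0.24710549]), 'moment': array([ 0.03379439, -0.04921182,  0.03591559]), 'width': 87.62796250648815}
scene {'fx': 554.7093555513835, 'fy': 554.7093555513835, 'cx': 318.0622790823175, 'cy': 232.77704360825308, 'rvec': array([ 0.86349238, -2.49288038,  1.15427231]), 'tvec': array([ 496.84497362,  227.43047447, 1173.64051146])}
top {'fx': 559.9188659692604, 'fy': 559.9188659692604, 'cx': 316.22397431438554, 'cy': 245.83436167779496, 'rvec': array([ 2.14387993, -2.10130327,  0.21107802]), 'tvec': array([  44.94277711,  531.37818539, 1542.91741676])}
wrist {'fx': 402.82203156453414, 'fy': 402.82203156453414, 'cx': 320.14887742519664, 'cy': 237.70512592532643, 'T_tool_cam': array([[ 1.17724609e-03, -9.52219237e-01, -3.05413063e-01,
         8.51788151e+01],
       [ 9.99999096e-01,  1.31964809e-03, -2.59809685e-04,
        -1.33945541e-01],
       [ 6.50433546e-04, -3.05412481e-01,  9.52219929e-01,
        -2.00960388e+02],
       [ 0.00000000e+00,  0.00000000e+00,  0.00000000e+00,
         1.00000000e+00]])}
```

View pics/scene0.png

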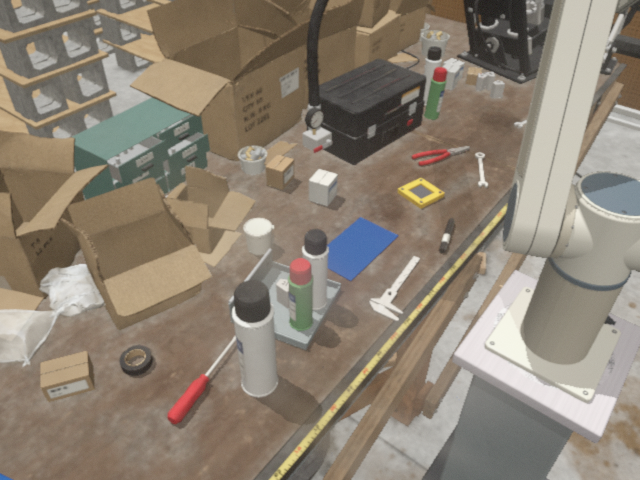

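View pics/top0.png

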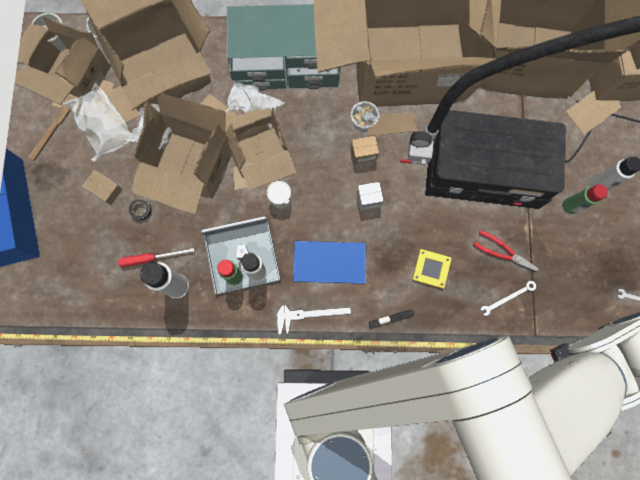

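View pics/wrist0.png

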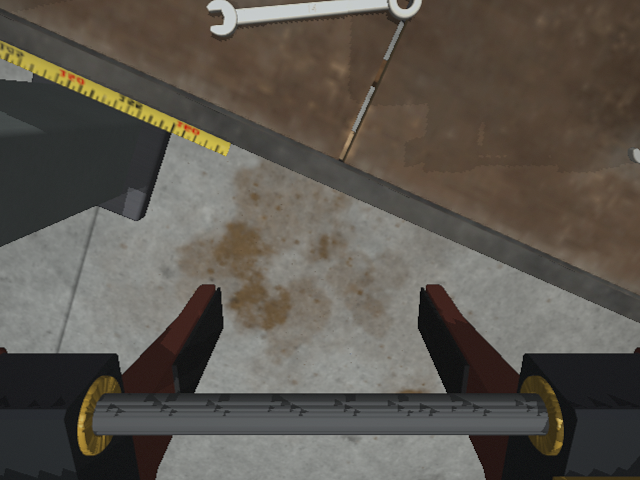

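The top view shows the tray at about (242,255), with the green can (228,270) and the white can (251,264). The mat is at (330,262), the nest at (433,268), the pot at (279,193) and the carton at (370,194). The bigger white can lookalike is at (160,278). Next I'll enlarge these areas.

Run:
```python
import cv2
a=cv2.imread('pics/top0.png'); 
cv2.imwrite('pics/topc1.png',cv2.resize(a[205:305,190:290],None,fx=6,fy=6,interpolation=cv2.INTER_CUBIC))
cv2.imwrite('pics/topc2.png',cv2.resize(a[170:300,270:460],None,fx=4.2,fy=4.2,interpolation=cv2.INTER_CUBIC))
b=cv2.imread('pics/scene0.png')
cv2.imwrite('pics/scc1.png',cv2.resize(b[215:355,215:355],None,fx=4.2,fy=4.2,interpolation=cv2.INTER_CUBIC))
```

```text
(no output)
```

View pics/topc1.png

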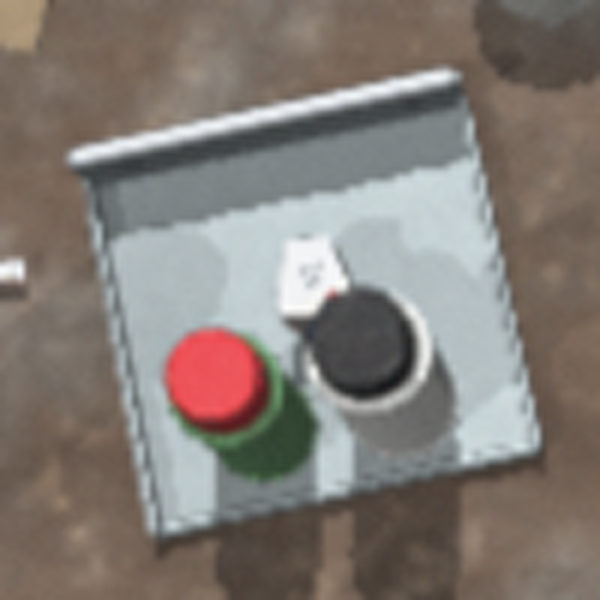

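View pics/topc2.png

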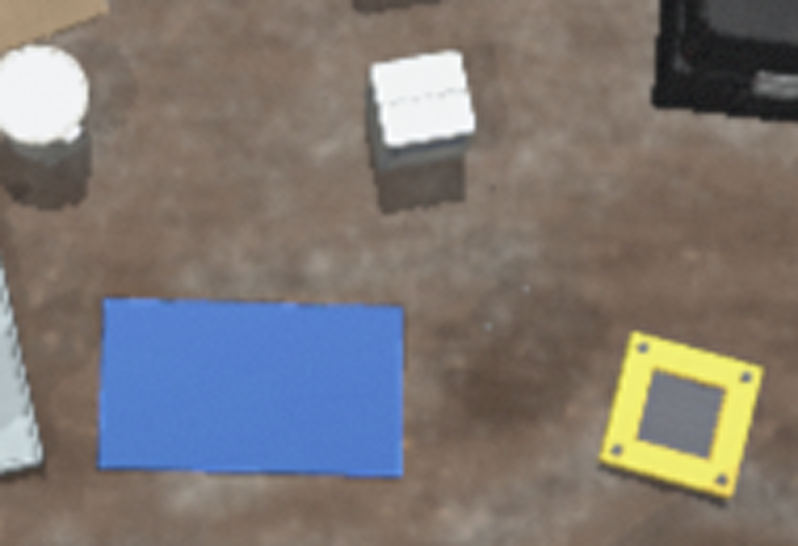

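View pics/scc1.png

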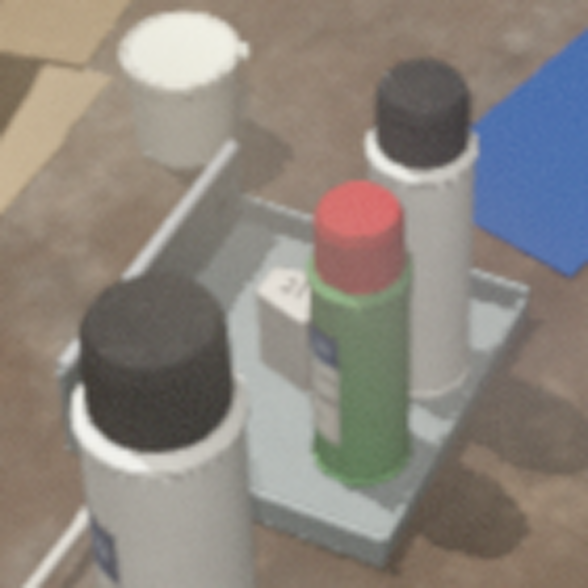

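Run:
```python
from h import *
T=cam('top')
def tp(x,y,z,ox=190,oy=205,s=6): return ray(T,ox+(x+.5)/s-.5,oy+(y+.5)/s-.5,z)
c1=lambda x,y,z:tp(x,y,z).round(1)
print('campos',-T[1].T@T[2])
print('green',c1(215,378,177),'white',c1(363,342,202))
print('white body ring',c1(368,346,169))
print('back',c1(72,158,64),c1(458,75,64))
print('lip',c1(153,532,16),c1(540,452,16), c1(160,548,0),c1(540,458,0))
print('die top',c1(288,240,59),c1(330,238,59),c1(348,290,59),c1(280,310,59))
c2=lambda x,y,z:tp(x,y,z,270,170,4.2).round(1)
print('mat',[c2(*p,3) for p in ((104,298),(403,307),(403,477),(98,467))])
print('nest',[c2(*p,14) for p in ((634,333),(763,367),(731,498),(600,462))])
print('recess',[c2(*p,14) for p in ((652,370),(723,388),(711,458),(640,440))])
print('pot',c2(40,95,69),'carton',c2(422,98,71))
S=cam('scene')
def sc(x,y,z,ox=215,oy=215,s=4.2): return ray(S,ox+(x+.5)/s-.5,oy+(y+.5)/s-.5,z).round(1)
print('scene green',sc(358,212,177),'white',sc(422,87,202))
print('big top', c1(0,0,0), ray(T,156,275,220))
```

```text
campos [ 225.00015299   61.32387638 1615.73237184]
green [443.4 290.6 177. ] white [456.4 224.4 202. ]
white body ring [460.1 225.9 169. ]
back [564.2 381.3  64. ] [608.4 200.6  64. ]
lip [393.1 342.   16. ] [435.2 158.9  16. ] [387.1 341.    0. ] [434.4 159.8   0. ]
die top [527.8 278.3  59. ] [529.2 258.5  59. ] [504.4 249.   59. ] [494.2 280.5  59. ]
mat [array([554.2, 119.9,   3. ]), array([552.1, -89.4,   3. ]), array([432.4, -89.7,   3. ]), array([435.1, 120.9,   3. ])]
nest [array([ 534.8, -248.9,   14. ]), array([ 512.7, -338. ,   14. ]), array([ 421.1, -313.5,   14. ]), array([ 444.1, -224. ,   14. ])]
recess [array([ 509., -261.,   14.]), array([ 497.4, -309.9,   14. ]), array([ 448.5, -300.5,   14. ]), array([ 459.9, -251.8,   14. ])]
pot [681.2 165.   69. ] carton [684.1 -95.7  71. ]
scene green [445.4 298.1 177. ] white [459.4 232.4 202. ]
big top [657.6 434.9   0. ] [414.52382666 456.67269926 220.        ]
```

Next I'll lift and turn the jaws to the tray's x direction, about 13°.

Call:
carry_out(
  rows=[
    [[0, 0, -0.01], [0, 0, -0.115], 0],
    [[0, 0, -0.015], [0, 0, -0.115], 0],
    [[0, 0, -0.02], [0, 0, -0.115], 0],
    [[0, 0, -0.02], [0, 0, -0.115], 0],
    [[0, 0, -0.02], [0, 0, -0.115], 0],
    [[0, 0, -0.02], [0, 0, -0.115], 0],
    [[0, 0, -0.02], [0, 0, -0.115], 0],
    [[0, 0, -0.02], [0, 0, -0.115], 0],
    [[0, 0, -0.02], [0, 0, -0.115], 0],
    [[0, 0, -0.015], [0, 0, -0.115], 0],
    [[0, 0, -0.01], [0, 0, -0.115], 0],
    [[0, 0, 0], [0, 0, -0.115], 0],
  ],
)

```text
t: 1.15
ee_pos: [252.8, -572.6, 376.4]
orientation: [1.949, 2.46, -0.003]
ft_force: [-0.1, -0.4, 0.0]
width: 87.6
```

```bash
cat >> h.py <<'E'
def Rt(o): return cv2.Rodrigues(np.array(o['orientation'],float))[0]
def to(target,o=None):
    o=o or readout.get_obs(); R=Rt(o)
    d=R.T@(np.array(target,float)-o['ee_pos'])
    print('t',round(o['t'],2),'pos',np.round(o['ee_pos'],1),'x',R[:,0].round(4),'z',R[:,2].round(4),'yaw_x',round(float(np.degrees(np.arctan2(R[1,0],R[0,0]))),2),'w',round(o['width'],1),'F',np.round(o['ft_force'],1))
    print('tool shift mm',d.round(2),'len',np.linalg.norm(d).round(1))
E
python3 -c "
from h import *
to([430,-200,340]);print(readout.get_obs()['qpos'])"
```

```text
t 1.15 pos [ 252.8 -572.6  376.4] x [-0.2286  0.9735 -0.0037] z [ 0.0015 -0.0035 -1.    ] yaw_x 103.22 w 87.6 F [-0.1 -0.4  0. ]
tool shift mm [322.35 257.64  35.37] len 414.2
[-1.17402860e+00  2.71372468e-01  1.40877486e+00  3.65845781e-05
  1.45766258e+00 -1.40468519e+00]
```

Call:
carry_out(
  rows=[
    [[0.015, 0.012, 0], [0, 0, 0], 0],
    [[0.025, 0.02, 0], [0, 0, 0], 0],
    [[0.029, 0.024, 0], [0, 0, 0], 0],
    [[0.029, 0.024, 0], [0, 0, 0], 0],
    [[0.029, 0.024, 0], [0, 0, 0], 0],
    [[0.029, 0.024, 0], [0, 0, 0], 0],
    [[0.029, 0.024, 0], [0, 0, 0], 0],
    [[0.029, 0.024, 0], [0, 0, 0], 0],
    [[0.029, 0.024, 0], [0, 0, 0], 0],
    [[0.029, 0.024, 0], [0, 0, 0], 0],
    [[0.029, 0.02, 0], [0, 0, 0], 0],
    [[0.029, 0.014, 0], [0, 0, 0], 0],
  ],
)

```text
t: 2.15
ee_pos: [431.1, -190.5, 373.6]
orientation: [-1.957, -2.457, -0.0]
ft_force: [0.2, -0.3, -0.3]
width: 87.8
```

Call:
carry_out(
  rows=[
    [[0.038, 0.011, 0], [0, 0, 0], 0],
    [[0.038, 0.011, 0], [0, 0, 0], 0],
    [[0.038, 0.011, 0], [0, 0, 0], 0],
    [[0.038, 0.011, 0], [0, 0, 0], 0],
    [[0.038, 0.011, 0], [0, 0, 0], 0],
    [[0.038, 0.011, 0], [0, 0, 0], 0],
    [[0.038, 0.011, 0], [0, 0, 0], 0],
    [[0.038, 0.011, 0], [0, 0, 0], 0],
    [[0.038, 0.011, 0], [0, 0, 0], 0],
    [[0.038, 0.011, 0], [0, 0, 0], 0],
    [[0.03, 0.01, 0], [0, 0, 0], 0],
    [[0.015, 0.005, 0], [0, 0, 0], 0],
  ],
)

```text
t: 3.15
ee_pos: [456.9, 253.1, 373.3]
orientation: [-1.954, -2.459, -0.0]
ft_force: [-0.2, -0.7, -0.2]
width: 87.9
```

Call:
carry_out(
  rows=[
    [[0, 0, 0], [0, 0, 0], 0],
    [[0, 0, 0], [0, 0, 0], 0],
  ],
)

```text
t: 3.32
ee_pos: [457.0, 250.0, 373.2]
orientation: [-1.956, -2.458, 0.002]
ft_force: [0.3, -0.9, -0.9]
width: 87.7
```

```bash
python3 -c "
from h import *
im,o=shot('wrist','w1.png'); np.save('w1.npy',np.r_[o['ee_pos'],o['orientation']])
to([450,260,376],o)"
```

```text
t 3.32 pos [457.  250.  373.2] x [-2.249e-01  9.744e-01 -6.000e-04] z [-1.e-03 -9.e-04 -1.e+00] yaw_x 103.0 w 87.7 F [ 0.3 -0.9 -0.9]
tool shift mm [11.29 -4.56 -2.79] len 12.5
```

View pics/w1.png

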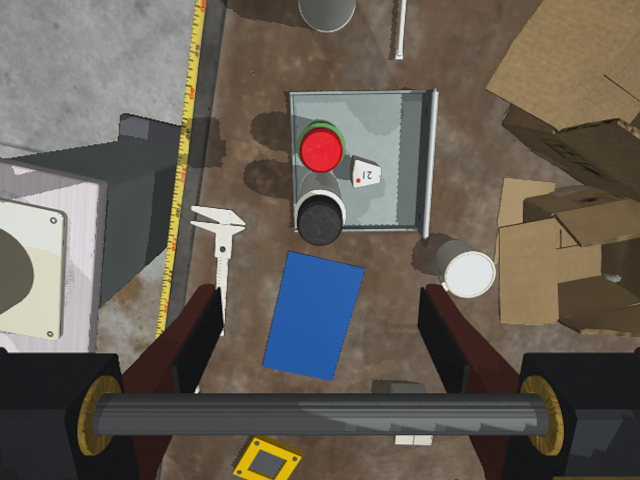

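The wrist view shows the red cap at (321,149), the black cap at (320,219), the die at (366,172), and the tray square with the image. I'll enlarge it.

```bash
python3 -c "
import cv2
a=cv2.imread('pics/w1.png')
cv2.imwrite('pics/w1c.png',cv2.resize(a[85:250,285:445],None,fx=3.6,fy=3.6,interpolation=cv2.INTER_CUBIC))"
```

```text
(no output)
```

View pics/w1c.png

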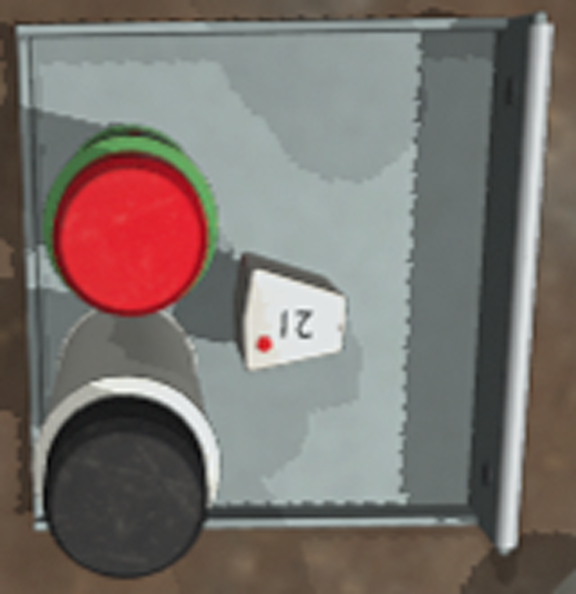

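```bash
cat > w1.py <<'E'
from h import *
v=np.load('w1.npy'); o=dict(ee_pos=v[:3],orientation=v[3:])
W=cam('wrist',o); T=cam('top'); S=cam('scene')
f=lambda x,y,z: ray(W,285+(x+.5)/3.6-.5,85+(y+.5)/3.6-.5,z)
E
python3 - <<'E'
from w1 import *
g=f(130.5,239,177);w=f(124.5,498,202)
print('green',g,'R',np.linalg.norm(f(206,239,177)-f(55,239,177)),'white',w,np.linalg.norm(f(203,498,202)-f(46,498,202)))
print('ring x',f(33,470,169),f(219,470,169),np.linalg.norm(f(33,470,169)-f(219,470,169)))
D=[f(*p,59) for p in ((258,268),(345,294),(343,348),(252,370))]
for p in D: print('die',p.round(1))
a=(D[0]+D[3])/2;b=(D[1]+D[2])/2; print('die c',(a+b)/2,'axis deg',np.degrees(np.arctan2(*(b-a)[1::-1])),np.linalg.norm(b-a),np.linalg.norm(D[0]-D[3]),np.linalg.norm(D[1]-D[2]))
e=D[0]-D[3];print('wide edge dir',np.degrees(np.arctan2(e[1],e[0])), 'narrow',np.degrees(np.arctan2(*(D[1]-D[2])[1::-1])))
print('tray',f(18,24,16),f(35,527,16),'back',f(549,14,64),f(514,550,64))
for n,P,C in (('top g',g,T),('top w',w,T),('sc g',g,S),('sc w',w,S)): print(n,proj(C,P))
print('die in top',proj(T,np.array(D)))
E
```

```text
green [447.79094549 294.79437671 177.        ] R 40.62067854820738 white [461.03391476 230.82900871 202.        ] 41.814534566020136
ring x [435.41960515 223.96782231 169.        ] [487.62957261 236.11053259 169.        ] 53.60341514569319
die [496.3 283.9  59. ]
die [528.5 282.   59. ]
die [533.  263.4  59. ]
die [503.3 248.4  59. ]
die c [515.25935373 269.43718877  59.        ] axis deg 12.049752042357214 31.609321225398155 36.167072691374806 19.150352185997804
wide edge dir 101.22654315404657 narrow 103.5487985362004
tray [394.3821336  344.62744183  16.        ] [439.76364268 159.89673841  16.        ] back [568.32376635 386.27180986  64.        ] [613.75498936 206.16232318  64.        ]
top g [[223.86958392 265.88450455]]
top w [[247.64135979 259.74761594]]
sc g [[299.98482872 263.65322728]]
sc w [[314.94035938 234.59139586]]
die in top [[235.08105322 255.51238139]
 [236.26313955 244.33069726]
 [242.91105832 242.91158449]
 [247.76973282 253.31198835]]
```

Run:
```python
from w1 import *
ty=np.array([-.23,.973,0]); tx=np.array([.973,.23,0])
def tr(p): return (p@tx).round(1),(p@ty).round(1)
print('white base +y edge',tr(f(125,305,4)),'->c',tr(f(125,305,4)-27.5*ty))
print('white ring top edge z169',tr(f(127,376,169)-27.5*ty))
print('white cap base? ',tr(f(124,395,198)-23.5*ty))
print('green ring top edge z144',tr(f(132,125,144)-26*ty),'red disc',tr(f(130.5,239,177)),'rim',tr(f(130,152,170)-22.5*ty))
print('white disc',tr(f(124.5,498,202)), 'bottom edge', tr(f(124.5,577,200)+23.5*ty), 'green bottom', tr(f(130.5,314,175)+22.5*ty))
print('tray lip',tr(f(18,24,22)),tr(f(35,527,22)))
```

```text
white base +y edge (np.float64(501.2), np.float64(141.5)) ->c (np.float64(501.2), np.float64(114.0))
white ring top edge z169 (np.float64(502.4), np.float64(117.6))
white cap base?  (np.float64(501.7), np.float64(122.1))
green ring top edge z144 (np.float64(504.0), np.float64(186.5)) red disc (np.float64(503.5), np.float64(183.8)) rim (np.float64(503.4), np.float64(183.6))
white disc (np.float64(501.7), np.float64(118.6)) bottom edge (np.float64(501.6), np.float64(119.2)) green bottom (np.float64(503.4), np.float64(185.9))
tray lip (np.float64(463.4), np.float64(244.4)) (np.float64(465.1), np.float64(56.2))
```

Call:
carry_out(
  rows=[
    [[-0.007, 0, 0.005], [0, 0, 0], 0],
    [[-0.007, 0, 0.012], [0, 0, 0], 0],
    [[-0.007, -0.0005, 0.018], [0, 0, 0], 0],
    [[0, 0, 0.024], [0, 0, 0], 0],
    [[0, 0, 0.024], [0, 0, 0], 0],
    [[0, 0, 0.024], [0, 0, 0], 0],
    [[0, 0, 0.018], [0, 0, 0], 0],
    [[0, 0, 0.01], [0, 0, 0], 0],
    [[0, 0, 0.005], [0, 0, 0], 0],
    [[0, 0, 0], [0, 0, 0], 0],
  ],
)

```text
t: 4.2
ee_pos: [461.4, 228.0, 233.2]
orientation: [-1.959, -2.455, 0.002]
ft_force: [0.4, -0.4, 0.0]
width: 87.6
```

```bash
python3 -c "
from h import *
im,o=shot('wrist','w2.png'); np.save('w2.npy',np.r_[o['ee_pos'],o['orientation']])
to([461.2,229.3,132],o)"
```

```text
t 4.2 pos [461.4 228.  233.2] x [-2.219e-01  9.751e-01 -4.000e-04] z [-1.1e-03 -6.0e-04 -1.0e+00] yaw_x 102.82 w 87.6 F [ 0.4 -0.4  0. ]
tool shift mm [  1.31   0.24 101.23] len 101.2
```

View pics/w2.png

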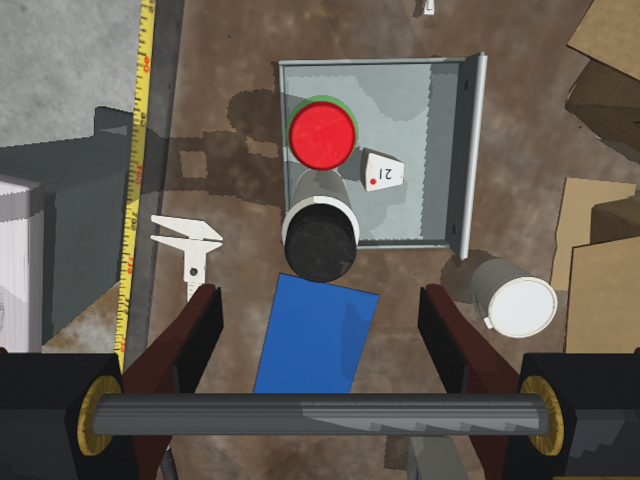

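Run:
```python
import cv2
a=cv2.imread('pics/w2.png')
cv2.imwrite('pics/w2c.png',cv2.resize(a[85:295,270:420],None,fx=2.8,fy=2.8,interpolation=cv2.INTER_CUBIC).clip(0,255))
b=cv2.convertScaleAbs(a[185:295,270:375],alpha=2.2)
cv2.imwrite('pics/w2d.png',cv2.resize(b,None,fx=5,fy=5,interpolation=cv2.INTER_CUBIC))
```

```text
(no output)
```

View pics/w2d.png

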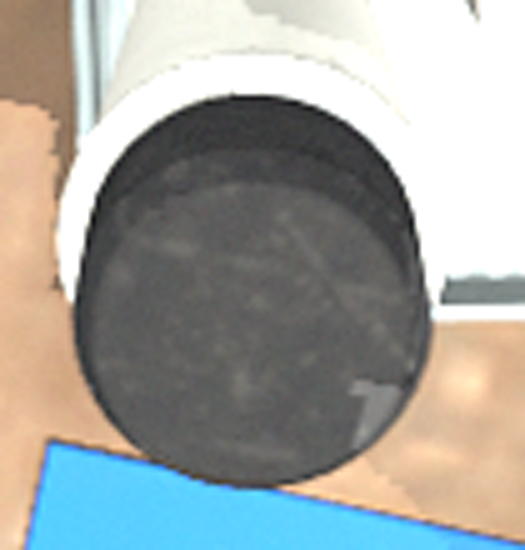

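Call:
carry_out(
  rows=[
    [[0.0015, 0, 0.008], [0, 0, 0], 0],
    [[0, 0, 0.014], [0, 0, 0], 0],
    [[0, 0, 0.018], [0, 0, 0], 0],
    [[0, 0, 0.018], [0, 0, 0], 0],
    [[0, 0, 0.018], [0, 0, 0], 0],
    [[0, 0, 0.012], [0, 0, 0], 0],
    [[0, 0, 0.008], [0, 0, 0], 0],
    [[0, 0, 0.005], [0, 0, 0], 0],
    [[0, 0, 0], [0, 0, 0], 0],
    [[0, 0, 0], [0, 0, 0], 0],
  ],
)

```text
t: 5.08
ee_pos: [461.7, 230.8, 133.3]
orientation: [1.958, 2.457, 0.001]
ft_force: [-0.1, -0.4, -0.2]
width: 88.0
```

```bash
python3 -c "
from h import *
im,o=shot('wrist','w3.png'); np.save('w3.npy',np.r_[o['ee_pos'],o['orientation']])
shot('scene','s3.png')
to([461.2,229.3,132],o)"
```

```text
t 5.08 pos [461.7 230.8 133.3] x [-2.232e-01  9.748e-01  2.000e-04] z [ 8.e-04  4.e-04 -1.e+00] yaw_x 102.9 w 88.0 F [-0.1 -0.4 -0.2]
tool shift mm [-1.38 -0.82  1.28] len 2.1
```

View pics/w3.png

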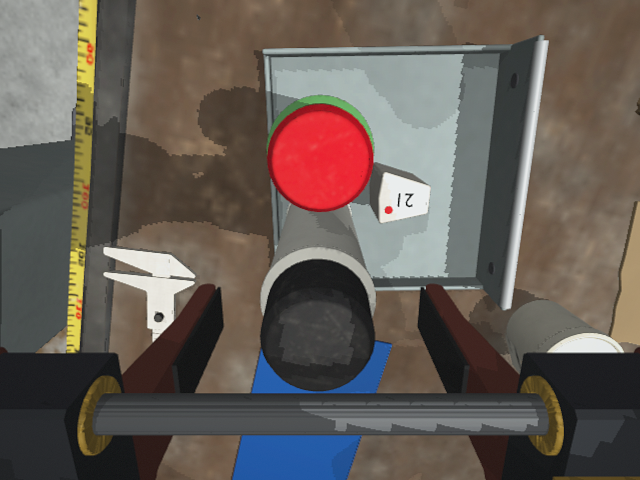

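View pics/s3.png

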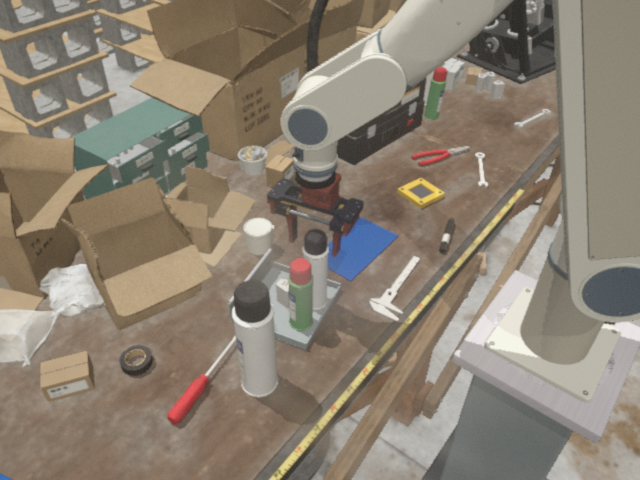

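Run:
```python
from h import *
v=np.load('w3.npy'); o=dict(ee_pos=v[:3],orientation=v[3:])
S=cam('scene'); R=Rt(o)
for dy in (-57,-44,0,44,57): print(dy,proj(S,o['ee_pos']+R@np.array([0,dy,0])).round(1), proj(S,o['ee_pos']+R@np.array([0,dy,-80.])).round(1))
a=cv2.imread('pics/s3.png')
cv2.imwrite('pics/s3c.png',cv2.resize(a[165:325,245:385],None,fx=3.75,fy=3.75,interpolation=cv2.INTER_CUBIC))
```

```text
-57 [[339.4 267.6]] [[341.  238.4]]
-44 [[333.7 265.7]] [[334.9 236.5]]
0 [[314.4 259.4]] [[314.8 230.2]]
44 [[295.6 253.1]] [[295.1 224. ]]
57 [[290.1 251.3]] [[289.4 222.3]]
```

View pics/s3c.png

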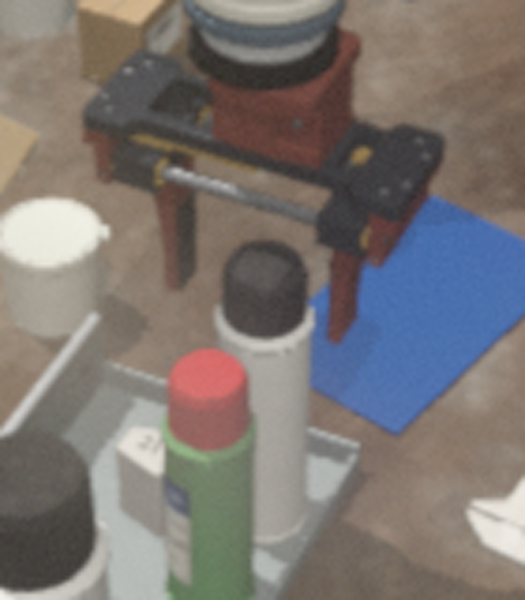

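Run:
```python
from h import *
shot('top','t3.png')
a=cv2.imread('pics/w3.png')
cv2.imwrite('pics/w3c.png',cv2.resize(a[270:420,150:490],None,fx=2.35,fy=2.35,interpolation=cv2.INTER_CUBIC))
a=cv2.imread('pics/t3.png')
cv2.imwrite('pics/t3c.png',cv2.resize(a[190:320,190:350],None,fx=4.5,fy=4.5,interpolation=cv2.INTER_CUBIC))
```

```text
(no output)
```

View pics/w3c.png

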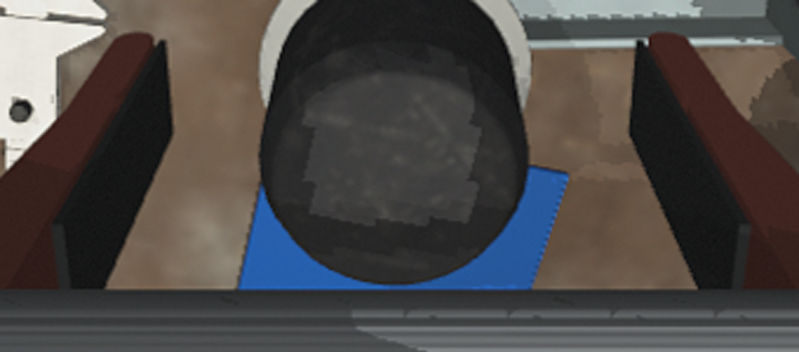

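View pics/t3c.png

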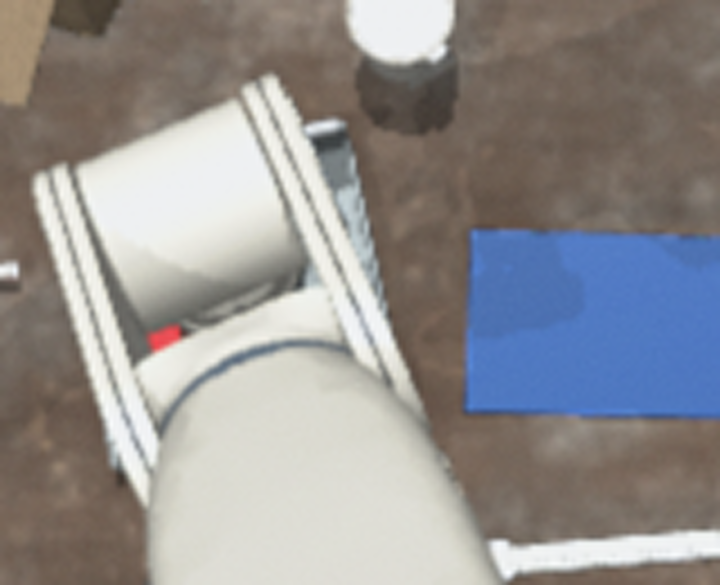

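The camera views suggest the visible finger ends sit about 30 mm above the stated TCP. I'll raise 8 mm, where either geometry gives a clean hold, then close. The width should settle it: 55 mm means the body, 47 mm the cap.

Call:
carry_out(
  rows=[
    [[0, 0, -0.008], [0, 0, 0], 0],
    [[0, 0, 0], [0, 0, 0], 0.2],
    [[0, 0, 0], [0, 0, 0], 0.3],
    [[0, 0, 0], [0, 0, 0], 0.35],
    [[0, 0, 0], [0, 0, 0], 0.4],
    [[0, 0, 0], [0, 0, 0], 0.45],
    [[0, 0, 0], [0, 0, 0], 0.5],
  ],
)

```text
t: 5.82
ee_pos: [461.1, 230.5, 140.6]
orientation: [-1.958, -2.457, 0.0]
ft_force: [0.8, -0.5, 0.5]
width: 50.9
```

```bash
python3 -c "
from h import *
im,o=shot('wrist','w4.png'); np.save('w4.npy',np.r_[o['ee_pos'],o['orientation']])
shot('scene','s4.png')
to([461.2,229.3,132],o)
a=cv2.imread('pics/s4.png')
cv2.imwrite('pics/s4c.png',cv2.resize(a[165:325,245:385],None,fx=3.75,fy=3.75,interpolation=cv2.INTER_CUBIC))"
```

```text
t 5.82 pos [461.1 230.5 140.6] x [-0.2231  0.9748 -0.    ] z [-3.e-04 -1.e-04 -1.e+00] yaw_x 102.89 w 50.9 F [ 0.8 -0.5  0.5]
tool shift mm [-1.22 -0.18  8.64] len 8.7
```

View pics/w4.png

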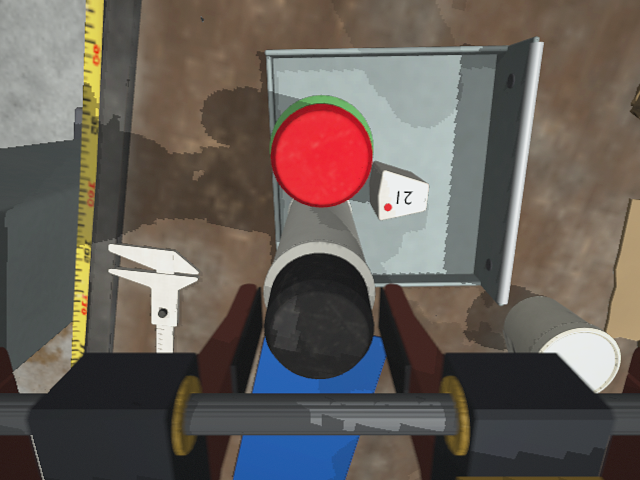

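View pics/s4c.png

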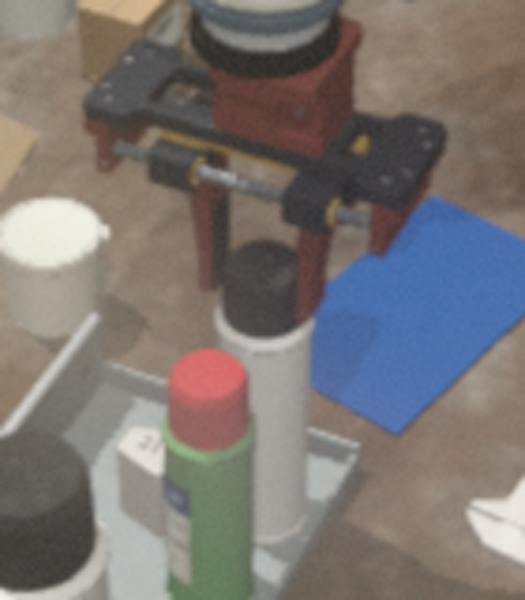

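The width went below 55 mm with the pads beside the cap, so the real finger ends are about 35 mm above the reported TCP. The wrist and scene views agree on this. I'll open again, go down about 37 mm and grip the body.

Call:
carry_out(
  rows=[
    [[0, 0, 0], [0, 0, 0], 0],
    [[0, 0, 0], [0, 0, 0], 0],
    [[0, 0, 0], [0, 0, 0], 0],
    [[0, 0, 0.005], [0, 0, 0], 0],
    [[0, 0, 0.008], [0, 0, 0], 0],
    [[0, 0, 0.008], [0, 0, 0], 0],
    [[0, 0, 0.008], [0, 0, 0], 0],
    [[0, 0, 0.005], [0, 0, 0], 0],
    [[0, 0, 0.003], [0, 0, 0], 0],
    [[0, 0, 0], [0, 0, 0], 0],
    [[0, 0, 0], [0, 0, 0], 0],
  ],
)

```text
t: 6.83
ee_pos: [461.2, 230.5, 103.6]
orientation: [-1.958, -2.457, 0.001]
ft_force: [0.0, -0.4, -0.6]
width: 87.7
```

```bash
python3 -c "
from h import *
im,o=shot('wrist','w5.png'); np.save('w5.npy',np.r_[o['ee_pos'],o['orientation']])
shot('scene','s5.png')
to([461.2,229.3,103],o)
a=cv2.imread('pics/s5.png')
cv2.imwrite('pics/s5c.png',cv2.resize(a[165:325,245:385],None,fx=3.75,fy=3.75,interpolation=cv2.INTER_CUBIC))"
```

```text
t 6.83 pos [461.2 230.5 103.6] x [-2.231e-01  9.748e-01 -1.000e-04] z [-4.e-04 -2.e-04 -1.e+00] yaw_x 102.89 w 87.7 F [ 0.  -0.4 -0.6]
tool shift mm [-1.21 -0.25  0.55] len 1.4
```

View pics/w5.png

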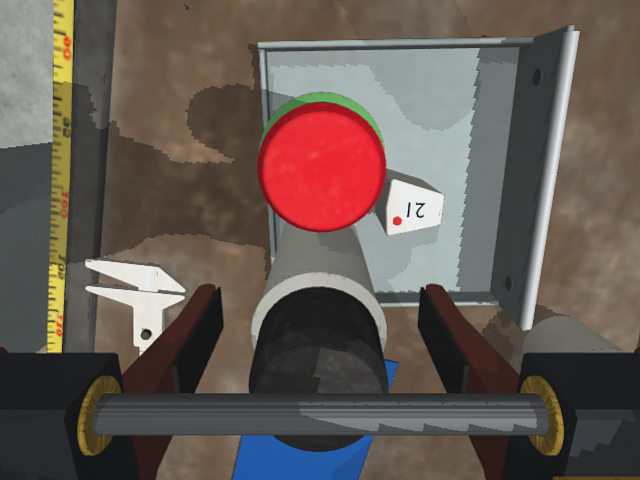

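View pics/s5c.png

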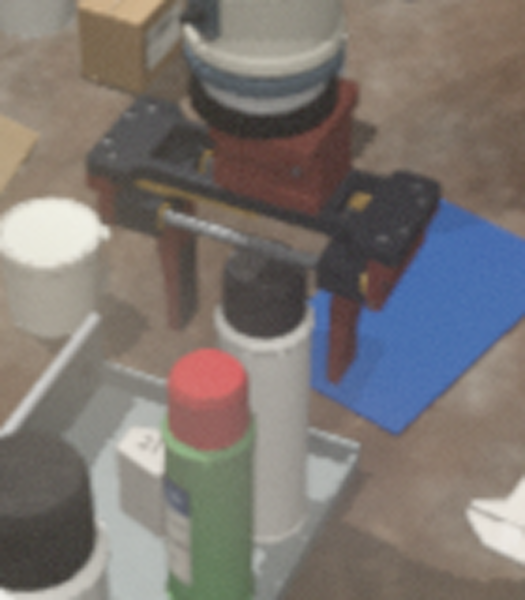

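The fingers are clear and beside the can body, and the rod is above the cap. I'll close slowly now.

Call:
carry_out(
  rows=[
    [[0, 0, 0], [0, 0, 0], 0.2],
    [[0, 0, 0], [0, 0, 0], 0.28],
    [[0, 0, 0], [0, 0, 0], 0.32],
    [[0, 0, 0], [0, 0, 0], 0.34],
    [[0, 0, 0], [0, 0, 0], 0.36],
    [[0, 0, 0], [0, 0, 0], 0.37],
    [[0, 0, 0], [0, 0, 0], 0.4],
    [[0, 0, 0], [0, 0, 0], 0.5],
    [[0, 0, 0], [0, 0, 0], 0.6],
    [[0, 0, 0], [0, 0, 0], 0.6],
  ],
)

```text
t: 7.77
ee_pos: [461.1, 230.6, 103.8]
orientation: [-1.958, -2.457, 0.0]
ft_force: [-1.7, -0.7, 1.6]
width: 54.1
```

```bash
python3 -c "
from h import *
im,o=shot('wrist','w6.png'); np.save('w6.npy',np.r_[o['ee_pos'],o['orientation']])
to([461.2,229.3,103],o)
a=cv2.imread('pics/w5.png')[240:460,220:420];b=cv2.imread('pics/w6.png')[240:460,220:420]
cv2.imwrite('pics/w56.png',cv2.resize(np.hstack([a,b]),None,fx=2,fy=2,interpolation=cv2.INTER_CUBIC))"
```

```text
t 7.77 pos [461.1 230.6 103.8] x [-0.2231  0.9748  0.    ] z [-2.e-04 -0.e+00 -1.e+00] yaw_x 102.89 w 54.1 F [-1.7 -0.7  1.6]
tool shift mm [-1.25 -0.21  0.82] len 1.5
```

View pics/w56.png

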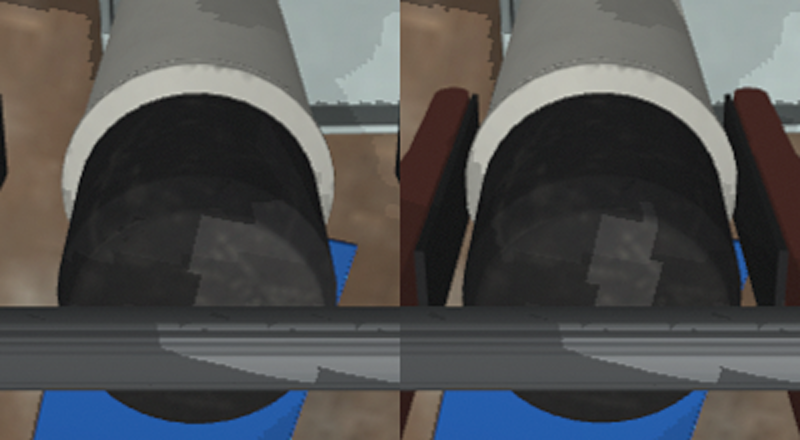

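Run:
```python
from w1 import *
P=[ray(W,u,v,3) for u,v in ((287.5,251),(365,268),(333,380),(263,367))]
print(np.round(P,1), np.mean(P,0).round(1))
print('nest',[ray(W,u,v,14).round(1) for u,v in ((250,436),(302,457))])
print('pot',ray(W,470,274,69).round(1))
to([505,-30,175])
to([505,-30,106])
```

```text
[[436.2 122.8   3. ]
 [556.9 122.7   3. ]
 [557.  -85.    3. ]
 [437.9 -86.6   3. ]] [497.   18.5   3. ]
nest [array([ 441.7, -221.4,   14. ]), array([ 539.4, -246.2,   14. ])]
pot [684.1 170.7  69. ]
t 7.82 pos [461.1 230.6 103.8] x [-0.2231  0.9748 -0.    ] z [-2.e-04 -1.e-04 -1.e+00] yaw_x 102.89 w 54.1 F [-1.7 -0.1  3. ]
tool shift mm [-263.78  -15.37  -71.19] len 273.6
t 7.82 pos [461.1 230.6 103.8] x [-0.2231  0.9748 -0.    ] z [-2.e-04 -1.e-04 -1.e+00] yaw_x 102.89 w 54.1 F [-1.7 -0.1  3. ]
tool shift mm [-263.78  -15.36   -2.19] len 264.2
```

Call:
carry_out(
  rows=[
    [[0, 0, -0.005], [0, 0, 0], 0.6],
    [[0, 0, -0.01], [0, 0, 0], 0.6],
    [[0, 0, -0.013], [0, 0, 0], 0.6],
    [[0, 0, -0.014], [0, 0, 0], 0.6],
    [[-0.006, 0, -0.01], [0, 0, 0], 0.6],
    [[-0.012, 0, -0.006], [0, 0, 0], 0.6],
    [[-0.018, 0, -0.002], [0, 0, 0], 0.6],
    [[-0.022, -0.003, 0], [0, 0, 0], 0.6],
    [[-0.024, -0.004, 0], [0, 0, 0], 0.6],
    [[-0.024, -0.004, 0], [0, 0, 0], 0.6],
    [[-0.024, -0.004, 0], [0, 0, 0], 0.6],
    [[-0.024, -0.004, 0], [0, 0, 0], 0.6],
  ],
)

```text
t: 8.82
ee_pos: [476.7, 74.1, 163.9]
orientation: [1.958, 2.457, -0.001]
ft_force: [0.2, -0.2, -2.4]
width: 54.4
```

Call:
carry_out(
  rows=[
    [[-0.024, -0.003, 0], [0, 0, 0], 0.6],
    [[-0.024, -0.002, 0], [0, 0, 0], 0.6],
    [[-0.022, 0, 0], [0, 0, 0], 0.6],
    [[-0.018, 0, 0], [0, 0, 0], 0.6],
    [[-0.012, 0, 0], [0, 0, 0], 0.6],
    [[-0.008, 0, 0], [0, 0, 0], 0.6],
    [[-0.004, 0, 0], [0, 0, 0], 0.6],
    [[0, 0, 0], [0, 0, 0], 0.6],
  ],
)

```text
t: 9.48
ee_pos: [497.1, -34.6, 163.8]
orientation: [-1.959, -2.456, 0.0]
ft_force: [0.2, -0.1, -2.1]
width: 54.3
```

```bash
python3 -c "
from h import *
im,o=shot('scene','s7.png'); to([497,-35,103.5])"
```

```text
t 9.53 pos [497.  -34.  163.7] x [-2.227e-01  9.749e-01  3.000e-04] z [-4.e-04  2.e-04 -1.e+00] yaw_x 102.87 w 54.2 F [ 0.8  0.8 -2.4]
tool shift mm [-1.01 -0.19 60.19] len 60.2
```

View pics/s7.png

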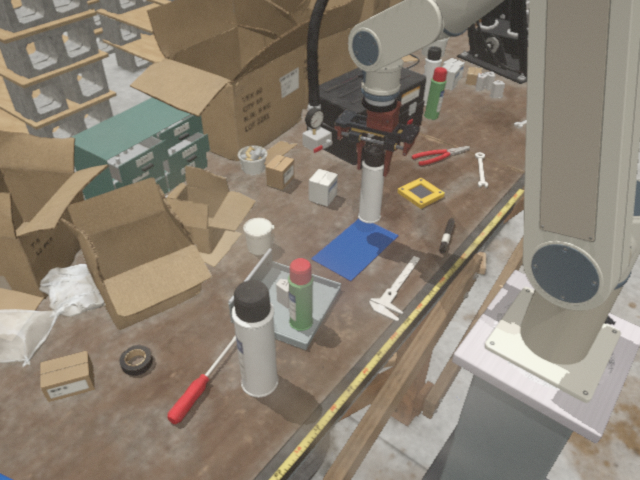

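The can hangs upright from the gripper above the mat at about (370,220). I'll lower it.

Call:
carry_out(
  rows=[
    [[0, 0, 0.006], [0, 0, 0], 0.6],
    [[0, 0, 0.01], [0, 0, 0], 0.6],
    [[0, 0, 0.012], [0, 0, 0], 0.6],
    [[0, 0, 0.012], [0, 0, 0], 0.6],
    [[0, 0, 0.01], [0, 0, 0], 0.6],
    [[0, 0, 0.006], [0, 0, 0], 0.6],
    [[0, 0, 0.003], [0, 0, 0], 0.6],
    [[0, 0, 0.001], [0, 0, 0], 0.6],
    [[0, 0, 0], [0, 0, 0], 0.6],
    [[0, 0, 0], [0, 0, 0], 0.6],
  ],
)

```text
t: 10.37
ee_pos: [497.6, -34.1, 104.1]
orientation: [1.958, 2.456, 0.001]
ft_force: [-0.9, -0.9, -3.6]
width: 54.2
```

```bash
python3 -c "
from h import *
to([497,-35,103.5])"
```

```text
t 10.37 pos [497.6 -34.1 104.1] x [-2.231e-01  9.748e-01 -2.000e-04] z [ 8.e-04 -1.e-04 -1.e+00] yaw_x 102.89 w 54.2 F [-0.9 -0.9 -3.6]
tool shift mm [-0.77 -0.77  0.64] len 1.3
```

Call:
carry_out(
  rows=[
    [[0, 0, 0.0007], [0, 0, 0], 0.6],
    [[0, 0, 0.0006], [0, 0, 0], 0.6],
    [[0, 0, 0], [0, 0, 0], 0.6],
  ],
)

```text
t: 10.62
ee_pos: [497.5, -34.1, 102.8]
orientation: [1.958, 2.456, 0.001]
ft_force: [-0.8, -0.3, -1.7]
width: 54.2
```

Call:
carry_out(
  rows=[
    [[0, 0, 0.0004], [0, 0, 0], 0.6],
    [[0, 0, 0], [0, 0, 0], 0.34],
    [[0, 0, 0], [0, 0, 0], 0.25],
    [[0, 0, 0], [0, 0, 0], 0],
    [[0, 0, 0], [0, 0, 0], 0],
    [[0, 0, 0], [0, 0, 0], 0],
    [[0, 0, -0.01], [0, 0, 0], 0],
    [[0, 0, -0.02], [0, 0, 0], 0],
    [[0, 0, -0.03], [0, 0, 0], 0],
    [[0, 0, -0.03], [0, 0, 0], 0],
    [[0, 0, -0.02], [0, 0, 0], 0],
    [[0, 0, -0.01], [0, 0, 0], 0],
  ],
)

```text
t: 11.62
ee_pos: [498.7, -34.2, 225.7]
orientation: [1.955, 2.454, 0.004]
ft_force: [0.3, 0.9, -0.2]
width: 87.8
```

```bash
python3 -c "
from h import *
shot('scene','s8.png');im,o=shot('wrist','w8.png'); np.save('w8.npy',np.r_[o['ee_pos'],o['orientation']]);to([447,293,230])"
```

```text
t 11.72 pos [498.4 -34.2 224.1] x [-0.2231  0.9748 -0.0013] z [ 4.e-03 -4.e-04 -1.e+00] yaw_x 102.89 w 87.8 F [-0.4 -0.3 -0.2]
tool shift mm [330.37  22.95  -6.24] len 331.2
```

View pics/s8.png

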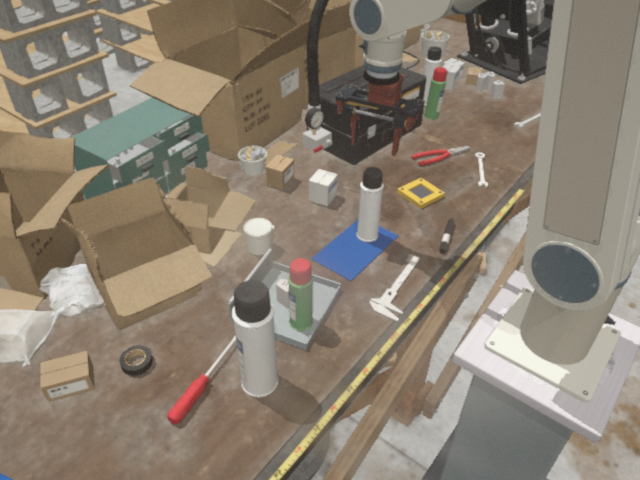

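View pics/w8.png

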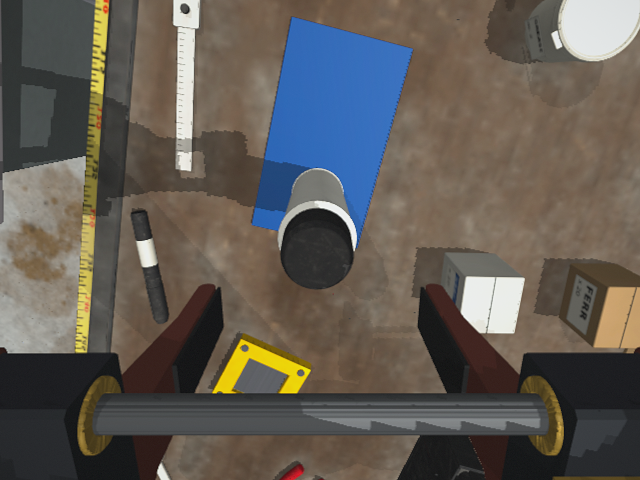

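Call:
carry_out(
  rows=[
    [[0.01, 0, 0], [0, 0, 0], 0],
    [[0.02, 0.002, 0], [0, 0, 0], 0],
    [[0.03, 0.002, 0], [0, 0, 0], 0],
    [[0.036, 0.003, 0], [0, 0, 0], 0],
    [[0.038, 0.003, 0], [0, 0, 0], 0],
    [[0.038, 0.003, 0], [0, 0, 0], 0],
    [[0.038, 0.003, 0], [0, 0, 0], 0],
    [[0.038, 0.003, 0], [0, 0, 0], 0],
    [[0.034, 0.003, 0], [0, 0, 0], 0],
    [[0.026, 0.002, 0], [0, 0, 0], 0],
    [[0.018, 0, 0], [0, 0, 0], 0],
    [[0.007, 0, 0], [0, 0, 0], 0],
  ],
)

```text
t: 12.72
ee_pos: [444.2, 298.0, 220.0]
orientation: [-1.954, -2.458, 0.005]
ft_force: [-0.9, 1.1, -0.3]
width: 87.7
```

Call:
carry_out(
  rows=[
    [[0, 0, 0], [0, 0, 0], 0],
    [[0, 0, 0], [0, 0, 0], 0],
  ],
)

```text
t: 12.88
ee_pos: [445.4, 295.3, 220.8]
orientation: [-1.957, -2.457, 0.004]
ft_force: [0.0, -0.1, -0.3]
width: 87.8
```

```bash
python3 -c "
from h import *
im,o=shot('wrist','w9.png'); np.save('w9.npy',np.r_[o['ee_pos'],o['orientation']]);to([447.8,296.2,79],o)"
```

```text
t 12.88 pos [445.4 295.3 220.8] x [-0.2239  0.9746 -0.0011] z [-0.002  -0.0016 -1.    ] yaw_x 102.94 w 87.8 F [ 0.  -0.1 -0.3]
tool shift mm [  0.49   2.9  141.83] len 141.9
```

View pics/w9.png

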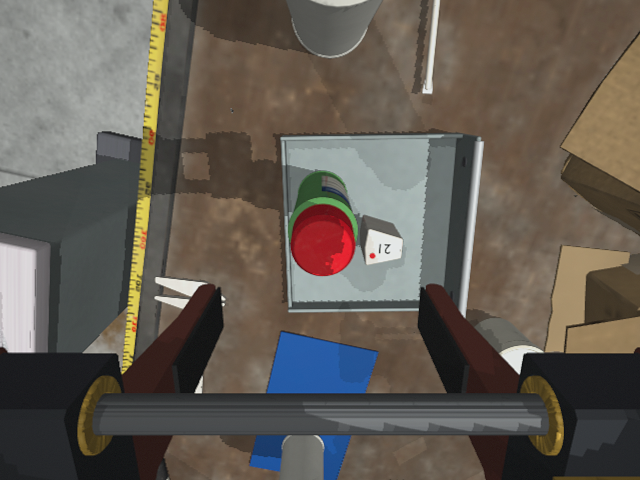

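The red cap is at about (323,241), which agrees with the planned shift of about +2.5 to 3 mm in tool y. Descending now.

Call:
carry_out(
  rows=[
    [[0.0005, 0.0015, 0.006], [0, 0, 0], 0],
    [[0, 0.0013, 0.012], [0, 0, 0], 0],
    [[0, 0, 0.018], [0, 0, 0], 0],
    [[0, 0, 0.02], [0, 0, 0], 0],
    [[0, 0, 0.02], [0, 0, 0], 0],
    [[0, 0, 0.02], [0, 0, 0], 0],
    [[0, 0, 0.018], [0, 0, 0], 0],
    [[0, 0, 0.012], [0, 0, 0], 0],
    [[0, 0, 0.008], [0, 0, 0], 0],
    [[0, 0, 0.005], [0, 0, 0], 0],
    [[0, 0, 0.0025], [0, 0, 0], 0],
    [[0, 0, 0], [0, 0, 0], 0],
  ],
)

```text
t: 13.93
ee_pos: [448.9, 296.7, 80.3]
orientation: [-1.958, -2.456, 0.0]
ft_force: [-0.8, -0.5, 0.0]
width: 87.7
```

Call:
carry_out(
  rows=[
    [[0, 0, 0], [0, 0, 0], 0.2],
  ],
)

```text
t: 14.02
ee_pos: [449.3, 297.1, 81.0]
orientation: [1.958, 2.456, 0.001]
ft_force: [0.7, 1.1, 0.4]
width: 83.9
```

```bash
python3 -c "
from h import *
im,o=shot('wrist','w10.png'); np.save('w10.npy',np.r_[o['ee_pos'],o['orientation']]);to([447.8,296.2,79],o)"
```

```text
t 14.02 pos [449.3 297.1  81. ] x [-2.229e-01  9.748e-01  3.000e-04] z [ 7.e-04  5.e-04 -1.e+00] yaw_x 102.88 w 83.9 F [0.7 1.1 0.4]
tool shift mm [-0.54 -1.7   2.01] len 2.7
```

View pics/w10.png

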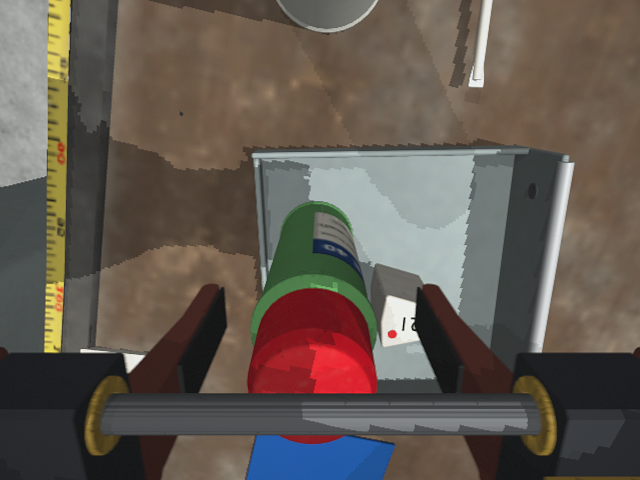

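The green can sits about 6.5 px left of the jaw centre, so I'll shift tool y by −2.5 mm.

Call:
carry_out(
  rows=[
    [[0, -0.0015, 0.0005], [0, 0, 0], 0.1],
    [[0, -0.001, 0.0005], [0, 0, 0], 0.1],
    [[0, 0, 0], [0, 0, 0], 0.1],
    [[0, 0, 0], [0, 0, 0], 0.1],
  ],
)

```text
t: 14.4
ee_pos: [446.4, 296.5, 79.8]
orientation: [1.958, 2.457, 0.001]
ft_force: [0.0, 1.1, -0.1]
width: 79.1
```

```bash
python3 -c "
from h import *
im,o=shot('wrist','w11.png'); np.save('w11.npy',np.r_[o['ee_pos'],o['orientation']]);to([447.8,296.2,79],o)
cv2.imwrite('pics/w11c.png',cv2.resize(cv2.imread('pics/w11.png')[190:450,200:450],None,fx=2.3,fy=2.3,interpolation=cv2.INTER_CUBIC))"
```

```text
t 14.4 pos [446.4 296.5  79.8] x [-2.232e-01  9.748e-01  1.000e-04] z [ 3.e-04  2.e-04 -1.e+00] yaw_x 102.9 w 79.1 F [ 0.   1.1 -0.1]
tool shift mm [-0.62  1.27  0.82] len 1.6
```

View pics/w11c.png

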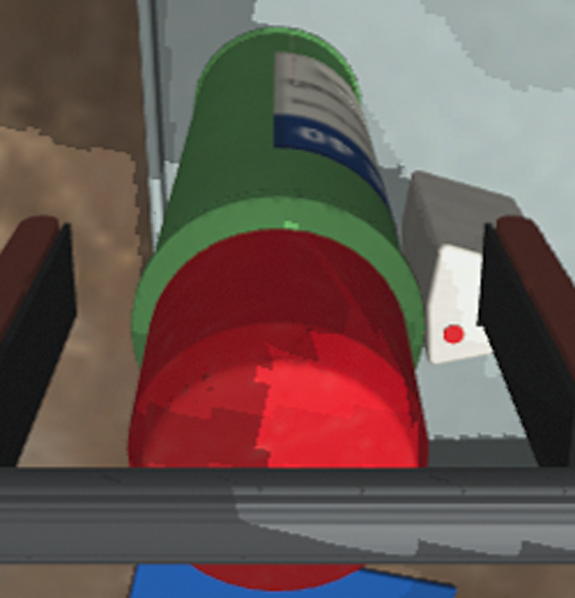

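It is centred now: the ring midpoint is 278 and the pad midpoint 279 in the crop. I'll close, then lift.

Call:
carry_out(
  rows=[
    [[0, 0, 0], [0, 0, 0], 0.3],
    [[0, 0, 0], [0, 0, 0], 0.35],
    [[0, 0, 0], [0, 0, 0], 0.38],
    [[0, 0, 0], [0, 0, 0], 0.4],
    [[0, 0, 0], [0, 0, 0], 0.42],
    [[0, 0, 0], [0, 0, 0], 0.5],
    [[0, 0, 0], [0, 0, 0], 0.6],
    [[0, 0, 0], [0, 0, 0], 0.6],
    [[0, 0, 0], [0, 0, 0], 0.6],
  ],
)

```text
t: 15.2
ee_pos: [446.5, 296.5, 79.6]
orientation: [1.958, 2.457, 0.0]
ft_force: [0.2, -0.3, -0.6]
width: 51.2
```

```bash
python3 -c "
from h import *
im,o=shot('wrist','w12.png'); np.save('w12.npy',np.r_[o['ee_pos'],o['orientation']]);to([497.,70,140],o)
to([497.,70,79],o); print(o['qpos'])
cv2.imwrite('pics/w12c.png',cv2.resize(cv2.imread('pics/w12.png')[190:450,200:450],None,fx=2.3,fy=2.3,interpolation=cv2.INTER_CUBIC))"
```

```text
t 15.2 pos [446.5 296.5  79.6] x [-2.231e-01  9.748e-01  1.000e-04] z [ 1.e-04  1.e-04 -1.e+00] yaw_x 102.89 w 51.2 F [ 0.2 -0.3 -0.6]
tool shift mm [-232.03   -1.33  -60.44] len 239.8
t 15.2 pos [446.5 296.5  79.6] x [-2.231e-01  9.748e-01  1.000e-04] z [ 1.e-04  1.e-04 -1.e+00] yaw_x 102.89 w 51.2 F [ 0.2 -0.3 -0.6]
tool shift mm [-232.03   -1.34    0.56] len 232.0
[5.63923357e-01 4.43080682e-01 1.89709893e+00 2.81356062e-06
 8.01267964e-01 3.38929689e-01]
```

View pics/w12c.png

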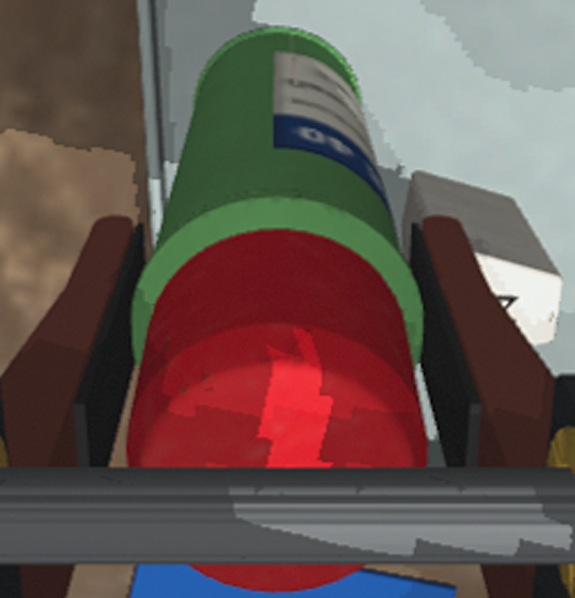

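Gripped at 51.2 mm with no visible shift.

Call:
carry_out(
  rows=[
    [[0, 0, -0.005], [0, 0, 0], 0.6],
    [[0, 0, -0.01], [0, 0, 0], 0.6],
    [[0, 0, -0.013], [0, 0, 0], 0.6],
    [[0, 0, -0.014], [0, 0, 0], 0.6],
    [[-0.006, 0, -0.01], [0, 0, 0], 0.6],
    [[-0.012, 0, -0.006], [0, 0, 0], 0.6],
    [[-0.018, 0, -0.002], [0, 0, 0], 0.6],
    [[-0.022, 0, 0], [0, 0, 0], 0.6],
    [[-0.022, -0.0015, 0], [0, 0, 0], 0.6],
    [[-0.022, 0, 0], [0, 0, 0], 0.6],
    [[-0.022, 0, 0], [0, 0, 0], 0.6],
    [[-0.022, 0, 0], [0, 0, 0], 0.6],
  ],
)

```text
t: 16.25
ee_pos: [477.3, 151.7, 139.7]
orientation: [-1.958, -2.457, 0.001]
ft_force: [-1.1, -0.5, -1.7]
width: 50.9
```

Call:
carry_out(
  rows=[
    [[-0.022, 0, 0], [0, 0, 0], 0.6],
    [[-0.022, 0, 0], [0, 0, 0], 0.6],
    [[-0.018, 0, 0], [0, 0, 0], 0.6],
    [[-0.012, 0, 0], [0, 0, 0], 0.6],
    [[-0.008, 0, 0], [0, 0, 0], 0.6],
    [[-0.004, 0, 0], [0, 0, 0], 0.6],
    [[0, 0, 0.006], [0, 0, 0], 0.6],
    [[0, 0, 0.01], [0, 0, 0], 0.6],
    [[0, 0, 0.012], [0, 0, 0], 0.6],
    [[0, 0, 0.012], [0, 0, 0], 0.6],
    [[0, 0, 0.01], [0, 0, 0], 0.6],
    [[0, 0, 0.006], [0, 0, 0], 0.6],
  ],
)

```text
t: 17.25
ee_pos: [495.5, 70.5, 81.7]
orientation: [-1.956, -2.456, 0.003]
ft_force: [0.0, 0.5, -2.6]
width: 51.2
```

Call:
carry_out(
  rows=[
    [[0, 0, 0.003], [0, 0, 0], 0.6],
    [[0, 0, 0], [0, 0, 0], 0.6],
    [[0, 0, 0], [0, 0, 0], 0.6],
  ],
)

```text
t: 17.5
ee_pos: [496.8, 70.2, 80.6]
orientation: [-1.958, -2.457, 0.0]
ft_force: [-0.6, 0.0, -2.5]
width: 51.2
```

Call:
carry_out(
  rows=[
    [[0, 0, 0.001], [0, 0, 0], 0.6],
    [[0, 0, 0.0008], [0, 0, 0], 0.6],
    [[0, 0, 0], [0, 0, 0], 0.6],
  ],
)

```text
t: 17.75
ee_pos: [497.0, 70.0, 79.1]
orientation: [1.958, 2.456, 0.001]
ft_force: [-0.5, 0.1, -2.4]
width: 51.2
```

Call:
carry_out(
  rows=[
    [[0, 0, 0.0005], [0, 0, 0], 0.6],
    [[0, 0, 0.0003], [0, 0, 0], 0.6],
    [[0, 0, 0], [0, 0, 0], 0.6],
  ],
)

```text
t: 18.0
ee_pos: [497.1, 69.9, 78.5]
orientation: [1.958, 2.456, 0.001]
ft_force: [-1.7, -0.4, 4.9]
width: 51.4
```

Call:
carry_out(
  rows=[
    [[0, 0, 0], [0, 0, 0], 0.38],
    [[0, 0, 0], [0, 0, 0], 0.3],
    [[0, 0, 0], [0, 0, 0], 0],
    [[0, 0, 0], [0, 0, 0], 0],
    [[0, 0, 0], [0, 0, 0], 0],
    [[0, 0, 0], [0, 0, 0], 0],
    [[0, 0, -0.01], [0, 0, 0], 0],
    [[0, 0, -0.02], [0, 0, 0], 0],
    [[0, 0, -0.03], [0, 0, 0], 0],
    [[0, 0, -0.034], [0, 0, 0], 0],
    [[0, 0, -0.03], [0, 0, 0], 0],
    [[0, 0, -0.02], [0, 0, 0], 0],
  ],
)

```text
t: 19.0
ee_pos: [497.8, 70.1, 225.8]
orientation: [1.956, 2.455, 0.004]
ft_force: [1.0, -0.2, -0.0]
width: 87.9
```

```bash
python3 -c "
from h import *
im,o=shot('scene','s13.png'); to([514,270,220])
v=np.load('w9.npy');W=cam('wrist',dict(ee_pos=v[:3],orientation=v[3:]))
cv2.imwrite('pics/w9c.png',cv2.resize(cv2.imread('pics/w9.png')[205:275,355:415],None,fx=8,fy=8,interpolation=cv2.INTER_CUBIC))"
```

```text
t 19.05 pos [499.8  70.3 228.8] x [-2.231e-01  9.748e-01 -9.000e-04] z [ 0.0087  0.0011 -1.    ] yaw_x 102.89 w 87.7 F [0.5 0.3 2.6]
tool shift mm [191.46  58.35   9.12] len 200.4
```

View pics/s13.png

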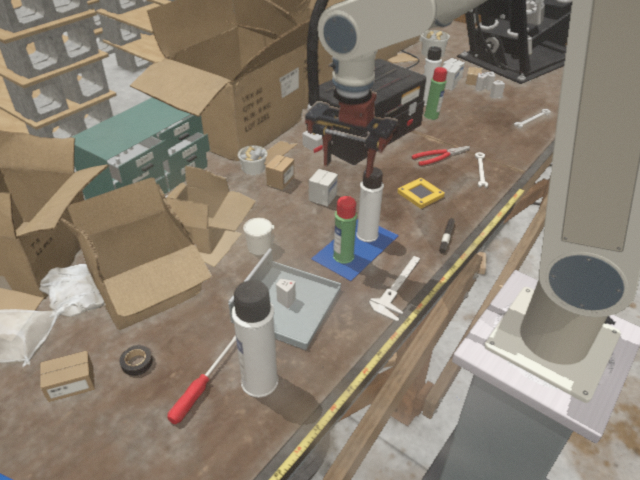

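View pics/w9c.png

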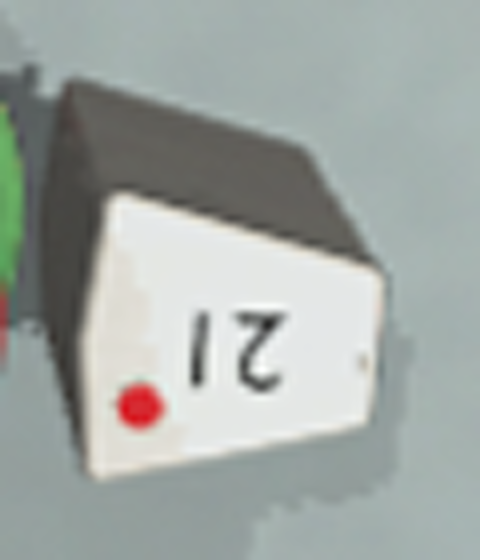

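Both cans are standing upright on the mat, and the die stands alone in the tray.

Run:
```python
from h import *
v=np.load('w9.npy');W=cam('wrist',dict(ee_pos=v[:3],orientation=v[3:]))
f=lambda x,y,z: ray(W,355+(x+.5)/8-.5,205+(y+.5)/8-.5,z)
D=np.array([f(*p,59) for p in ((115,192),(382,270),(368,420),(95,478))])
print(D.round(1)); e=D[0]-D[3];n=D[1]-D[2]
print(np.linalg.norm(e),np.linalg.norm(n),np.degrees(np.arctan2(e[1],e[0])),np.degrees(np.arctan2(n[1],n[0])))
a=(D[0]+D[3])/2;b=(D[1]+D[2])/2;print(a,b,(a+b)/2,np.linalg.norm(b-a),np.degrees(np.arctan2(*(b-a)[1::-1])))
print(f(82,340,59))
```

```text
[[495.4 283.8  59. ]
 [528.6 281.6  59. ]
 [532.4 263.1  59. ]
 [502.4 248.5  59. ]]
36.01386234049964 18.916749913679133 101.28543140960853 101.48931738152588
[498.87707382 266.12213867  59.        ] [530.47575844 272.35324905  59.        ] [514.67641613 269.23769386  59.        ] 32.20719805455065 11.155329658721175
[496.3240021  265.14848672  59.        ]
```

Call:
carry_out(
  rows=[
    [[0.006, 0.002, 0], [0, 0, 0], 0],
    [[0.014, 0.005, 0.005], [0, 0, 0], 0],
    [[0.022, 0.007, 0.01], [0, 0, 0], 0],
    [[0.028, 0.009, 0.01], [0, 0, 0], 0],
    [[0.03, 0.01, 0.01], [0, 0, 0], 0],
    [[0.03, 0.01, 0.01], [0, 0, 0], 0],
    [[0.028, 0.009, 0.01], [0, 0, 0], 0],
    [[0.018, 0.005, 0.01], [0, 0, 0], 0],
    [[0.01, 0.003, 0.01], [0, 0, 0], 0],
    [[0.004, 0, 0.005], [0, 0, 0], 0],
    [[0, 0, 0], [0, 0, 0.026], 0],
    [[0, 0, 0], [0, 0, 0], 0],
  ],
)

```text
t: 20.05
ee_pos: [511.8, 267.8, 140.7]
orientation: [-1.99, -2.43, 0.004]
ft_force: [-0.0, -0.3, -0.4]
width: 87.9
```

Call:
carry_out(
  rows=[
    [[0, 0, 0], [0, 0, 0], 0],
    [[0, 0, 0], [0, 0, 0], 0],
  ],
)

```text
t: 20.22
ee_pos: [512.9, 267.8, 142.0]
orientation: [1.99, 2.431, -0.0]
ft_force: [0.4, 0.3, 0.6]
width: 87.9
```

```bash
python3 -c "
from h import *
im,o=shot('wrist','w14.png'); np.save('w14.npy',np.r_[o['ee_pos'],o['orientation']]);to([514.5,269.2,-11],o)"
```

```text
t 20.22 pos [512.9 267.8 142. ] x [-1.973e-01  9.803e-01 -1.000e-04] z [-1.e-04 -1.e-04 -1.e+00] yaw_x 101.38 w 87.9 F [0.4 0.3 0.6]
tool shift mm [  1.08   1.89 153.04] len 153.1
```

View pics/w14.png

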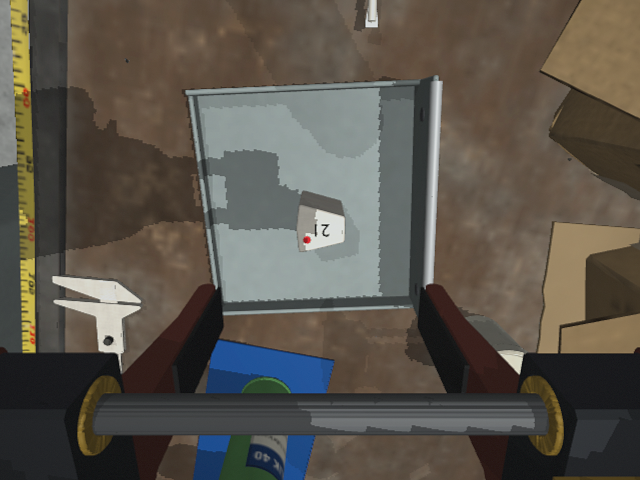

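Call:
carry_out(
  rows=[
    [[0.001, 0.0005, 0.006], [0, 0, 0], 0],
    [[0, 0, 0.012], [0, 0, 0], 0],
    [[0, 0, 0.018], [0, 0, 0], 0],
    [[0, 0, 0.02], [0, 0, 0], 0],
    [[0, 0, 0.02], [0, 0, 0], 0],
    [[0, 0, 0.018], [0, 0, 0], 0],
    [[0, 0, 0.014], [0, 0, 0], 0],
    [[0, 0, 0.01], [0, 0, 0], 0],
    [[0, 0, 0.007], [0, 0, 0], 0],
    [[0, 0, 0.004], [0, 0, 0], 0],
    [[0, 0, 0.002], [0, 0, 0], 0],
    [[0, 0, 0], [0, 0, 0], 0],
  ],
)

```text
t: 21.27
ee_pos: [513.3, 269.7, 10.9]
orientation: [1.99, 2.431, 0.0]
ft_force: [-0.5, 0.6, 0.1]
width: 87.8
```

Call:
carry_out(
  rows=[
    [[0, 0, 0], [0, 0, 0], 0],
  ],
)

```text
t: 21.35
ee_pos: [513.6, 269.9, 11.5]
orientation: [1.99, 2.431, 0.001]
ft_force: [-0.1, 0.0, 0.3]
width: 87.9
```

```bash
python3 -c "
from h import *
im,o=shot('wrist','w15.png'); shot('scene','s15.png'); np.save('w15.npy',np.r_[o['ee_pos'],o['orientation']]);to([514.5,269.2,-11],o)
cv2.imwrite('pics/s15c.png',cv2.resize(cv2.imread('pics/s15.png')[190:350,210:370],None,fx=3.7,fy=3.7,interpolation=cv2.INTER_CUBIC))
"
```

```text
t 21.35 pos [513.6 269.9  11.5] x [-1.977e-01  9.803e-01  3.000e-04] z [ 9.e-04  5.e-04 -1.e+00] yaw_x 101.4 w 87.9 F [-0.1  0.   0.3]
tool shift mm [-0.83  0.74 22.53] len 22.6
```

View pics/w15.png

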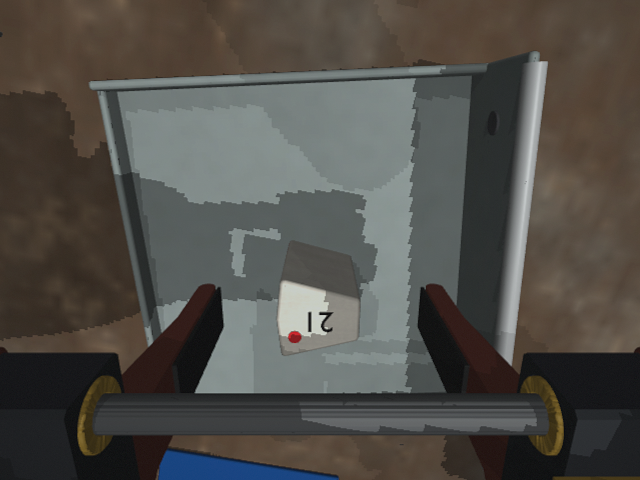

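View pics/s15c.png

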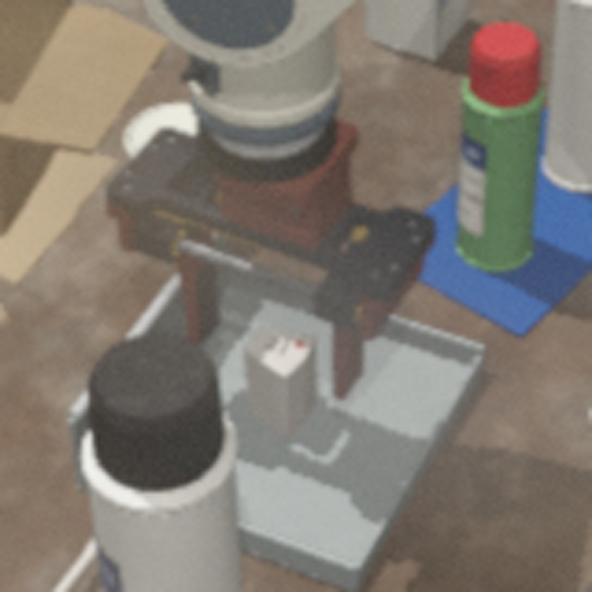

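The die is centred between the jaws to about 1 mm. I'll lower 21 mm more.

Call:
carry_out(
  rows=[
    [[0, -0.001, 0.004], [0, 0, 0], 0.2],
    [[0, 0, 0.006], [0, 0, 0], 0.3],
    [[0, 0, 0.005], [0, 0, 0], 0.3],
    [[0, 0, 0.004], [0, 0, 0], 0.3],
    [[0, 0, 0.002], [0, 0, 0], 0.3],
    [[0, 0, 0], [0, 0, 0], 0.4],
    [[0, 0, 0], [0, 0, 0], 0.48],
  ],
)

```text
t: 22.03
ee_pos: [512.0, 269.4, -10.3]
orientation: [-1.99, -2.431, 0.001]
ft_force: [0.3, 0.1, 0.2]
width: 51.4
```

Call:
carry_out(
  rows=[
    [[0, 0, 0], [0, 0, 0], 0.54],
    [[0, 0, 0], [0, 0, 0], 0.56],
    [[0, 0, 0], [0, 0, 0], 0.58],
    [[0, 0, 0], [0, 0, 0], 0.6],
    [[0, 0, 0], [0, 0, 0], 0.65],
    [[0, 0, 0], [0, 0, 0], 0.8],
    [[0, 0, 0], [0, 0, 0], 0.8],
    [[0, 0, 0], [0, 0, 0], 0.8],
  ],
)

```text
t: 22.7
ee_pos: [512.5, 269.6, -9.8]
orientation: [1.99, 2.431, 0.001]
ft_force: [0.3, 0.4, 1.6]
width: 35.8
```

```bash
python3 -c "
from h import *
im,o=shot('wrist','w16.png'); np.save('w16.npy',np.r_[o['ee_pos'],o['orientation']]);to([514.5,269.2,-11],o)
"
```

```text
t 22.7 pos [512.5 269.6  -9.8] x [-1.977e-01  9.803e-01  2.000e-04] z [ 6.e-04  3.e-04 -1.e+00] yaw_x 101.4 w 35.8 F [0.3 0.4 1.6]
tool shift mm [-0.79  1.86  1.2 ] len 2.4
```

View pics/w16.png

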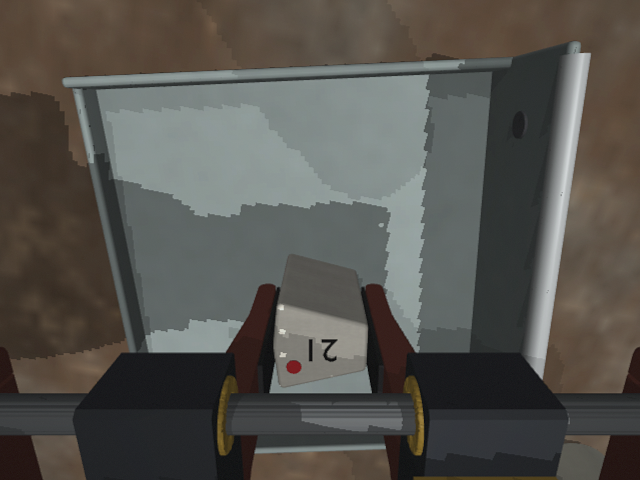

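The die is gripped at 35.8 mm. I'll lift it high enough to clear the can tops (201 mm).

Call:
carry_out(
  rows=[
    [[0, 0, -0.004], [0, 0, 0], 0.8],
    [[0, 0, -0.01], [0, 0, 0], 0.8],
    [[0, 0, -0.016], [0, 0, 0], 0.8],
    [[0, 0, -0.022], [0, 0, 0], 0.8],
    [[0, 0, -0.026], [0, 0, 0], 0.8],
    [[0, 0, -0.028], [0, 0, 0], 0.8],
    [[0, 0, -0.028], [0, 0, 0], 0.8],
    [[0, 0, -0.028], [0, 0, 0], 0.8],
    [[0, 0, -0.026], [0, 0, 0], 0.8],
    [[0, 0, -0.022], [0, 0, 0], 0.8],
    [[-0.006, -0.002, -0.016], [0, 0, 0], 0.8],
    [[-0.012, -0.003, -0.01], [0, 0, 0], 0.8],
  ],
)

```text
t: 23.75
ee_pos: [511.1, 251.5, 228.6]
orientation: [1.988, 2.432, 0.004]
ft_force: [0.9, 0.7, -2.8]
width: 35.5
```

Call:
carry_out(
  rows=[
    [[-0.02, -0.005, -0.004], [0, 0, 0], 0.8],
    [[-0.026, -0.007, 0], [0, 0, 0], 0.8],
    [[-0.03, -0.008, 0], [0, 0, 0], 0.8],
    [[-0.032, -0.008, 0], [0, 0, 0], 0.8],
    [[-0.032, -0.008, 0], [0, 0, 0], 0.8],
    [[-0.032, -0.008, 0], [0, 0, 0], 0.8],
    [[-0.032, -0.008, 0], [0, 0, 0], 0.8],
    [[-0.032, -0.008, 0], [0, 0, 0], 0.8],
    [[-0.032, -0.008, 0], [0, 0, 0], 0.8],
    [[-0.032, -0.008, 0], [0, 0, 0], 0.8],
    [[-0.032, -0.008, 0], [0, 0, 0], 0.8],
    [[-0.032, -0.008, 0], [0, 0, 0], 0.8],
  ],
)

```text
t: 24.75
ee_pos: [490.9, -126.0, 229.7]
orientation: [-1.989, -2.43, 0.001]
ft_force: [0.9, 0.1, -1.6]
width: 35.8
```

```bash
python3 -c "
from h import *
to([481,-278,200])
"
```

```text
t 24.75 pos [ 490.9 -126.   229.7] x [-1.974e-01  9.803e-01  6.000e-04] z [-1.5e-03  3.0e-04 -1.0e+00] yaw_x 101.39 w 35.8 F [ 0.9  0.1 -1.6]
tool shift mm [-147.05  -39.62   29.66] len 155.2
```

Call:
carry_out(
  rows=[
    [[-0.03, -0.008, 0], [0, 0, 0], 0.8],
    [[-0.026, -0.007, 0], [0, 0, 0], 0.8],
    [[-0.022, -0.006, 0], [0, 0, 0.06], 0.8],
    [[-0.018, -0.005, 0], [0, 0, 0.08], 0.8],
    [[-0.012, -0.004, 0], [0, 0, 0.08], 0.8],
    [[-0.006, -0.002, 0], [0, 0, 0.08], 0.8],
    [[0, 0, 0], [0, 0, 0.08], 0.8],
    [[0, 0, 0], [0, 0, 0.06], 0.8],
    [[0, 0, 0], [0, 0, 0], 0.8],
    [[0, 0, 0], [0, 0, 0], 0.8],
  ],
)

```text
t: 25.58
ee_pos: [478.5, -241.5, 229.6]
orientation: [-2.47, -1.939, 0.001]
ft_force: [-0.4, 0.1, -2.5]
width: 36.0
```

```bash
python3 -c "
from h import *
im,o=shot('wrist','w17.png'); np.save('w17.npy',np.r_[o['ee_pos'],o['orientation']]);to([481,-278,200],o)
cv2.imwrite('pics/w17c.png',cv2.resize(cv2.imread('pics/w17.png')[120:320,200:440],None,fx=3.2,fy=3,interpolation=cv2.INTER_CUBIC))
"
```

```text
t 25.58 pos [ 478.5 -241.5  229.6] x [2.372e-01 9.715e-01 2.000e-04] z [-1.2e-03  5.0e-04 -1.0e+00] yaw_x 76.28 w 36.0 F [-0.4  0.1 -2.5]
tool shift mm [-34.87  11.08  29.62] len 47.1
```

View pics/w17.png

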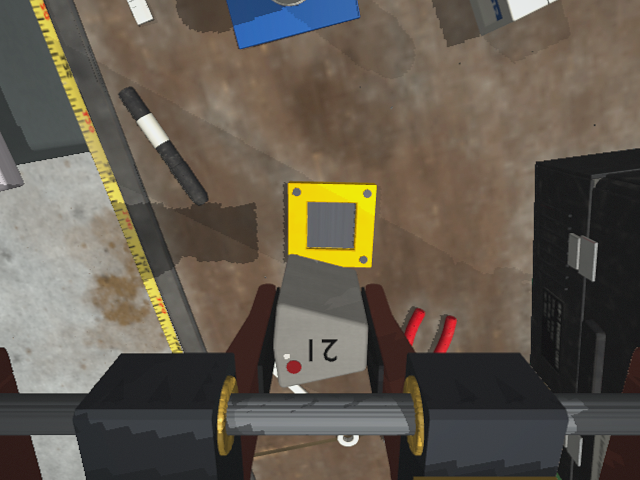

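```bash
python3 - <<'E'
from h import *
v=np.load('w17.npy');o=dict(ee_pos=v[:3],orientation=v[3:]);W=cam('wrist',o)
R=[ray(W,u,w,14) for u,w in ((307,202),(355,202.5),(354,249.5),(307,248))]
print(np.round(R,1),np.mean(R,0), [np.linalg.norm(R[i]-R[i-1]).round(1) for i in range(4)])
C=[ray(W,u,w,14) for u,w in ((288,182.5),(377.5,184.5),(373,268))]
print(np.round(C,1),(C[0]+C[2])/2)
e=C[1]-C[0];print(np.degrees(np.arctan2(e[1],e[0])))
E
cat > /dev/null
```

```text
[[ 463.1 -246.7   14. ]
 [ 512.2 -259.2   14. ]
 [ 500.1 -310.4   14. ]
 [ 450.5 -296.6   14. ]] [ 481.46193399 -278.22364213   14.        ] [np.float64(51.4), np.float64(50.7), np.float64(52.6), np.float64(51.5)]
[[ 449.  -222.    14. ]
 [ 539.  -246.    14. ]
 [ 516.  -336.7   14. ]] [ 482.48996705 -279.33859265   14.        ]
-14.923213919098803
```

View pics/w17c.png

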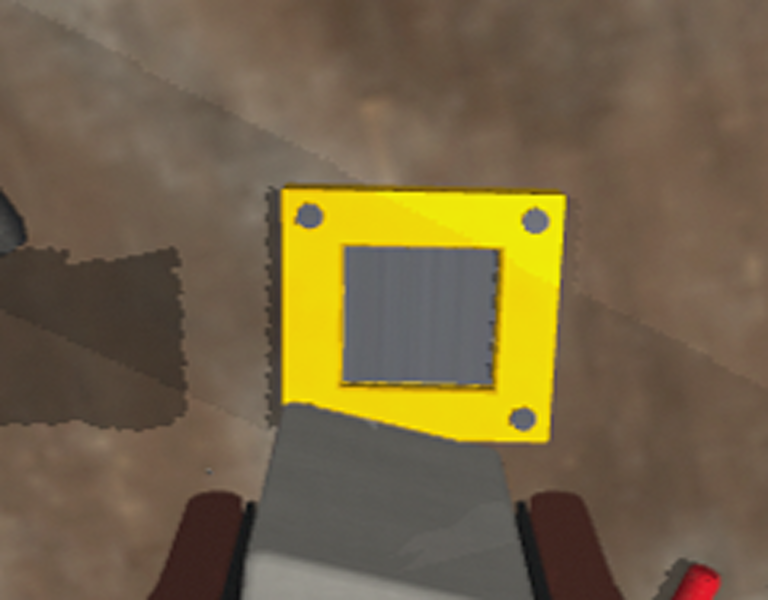

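Call:
carry_out(
  rows=[
    [[-0.007, 0.003, 0], [0, 0, 0], 0.8],
    [[-0.011, 0.004, 0.006], [0, 0, 0], 0.8],
    [[-0.01, 0.003, 0.012], [0, 0, 0], 0.8],
    [[-0.0063, 0.0017, 0.018], [0, 0, 0], 0.8],
    [[0, 0, 0.022], [0, 0, 0], 0.8],
    [[0, 0, 0.025], [0, 0, 0], 0.8],
    [[0, 0, 0.025], [0, 0, 0], 0.8],
    [[0, 0, 0.025], [0, 0, 0], 0.8],
    [[0, 0, 0.022], [0, 0, 0], 0.8],
    [[0, 0, 0.016], [0, 0, 0], 0.8],
    [[0, 0, 0.01], [0, 0, 0], 0.8],
    [[0, 0, 0.005], [0, 0, 0], 0.8],
  ],
)

```text
t: 26.63
ee_pos: [481.5, -277.7, 41.6]
orientation: [-2.47, -1.936, 0.002]
ft_force: [-0.2, -0.8, -2.4]
width: 35.6
```

Call:
carry_out(
  rows=[
    [[0, 0, 0], [0, 0, 0], 0.8],
    [[0, 0, 0], [0, 0, 0], 0.8],
    [[0, 0, 0], [0, 0, 0], 0.8],
  ],
)

```text
t: 26.88
ee_pos: [483.5, -278.2, 44.8]
orientation: [2.471, 1.937, 0.001]
ft_force: [-0.1, 0.3, -1.9]
width: 35.3
```

```bash
python3 -c "
from h import *
im,o=shot('wrist','w18.png'); shot('scene','s18.png');np.save('w18.npy',np.r_[o['ee_pos'],o['orientation']]);to([481.7,-277.6,-5.8],o)
cv2.imwrite('pics/s18c.png',cv2.resize(cv2.imread('pics/s18.png')[100:250,340:500],None,fx=3.7,fy=3.7,interpolation=cv2.INTER_CUBIC))
"
```

```text
t 26.88 pos [ 483.5 -278.2   44.8] x [ 2.386e-01  9.711e-01 -5.000e-04] z [ 1.5e-03 -9.0e-04 -1.0e+00] yaw_x 76.19 w 35.3 F [-0.1  0.3 -1.9]
tool shift mm [ 0.17 -1.94 50.64] len 50.7
```

View pics/w18.png

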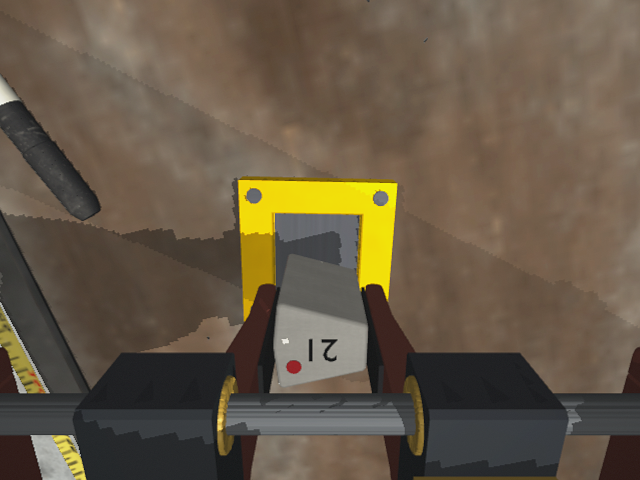

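View pics/s18c.png

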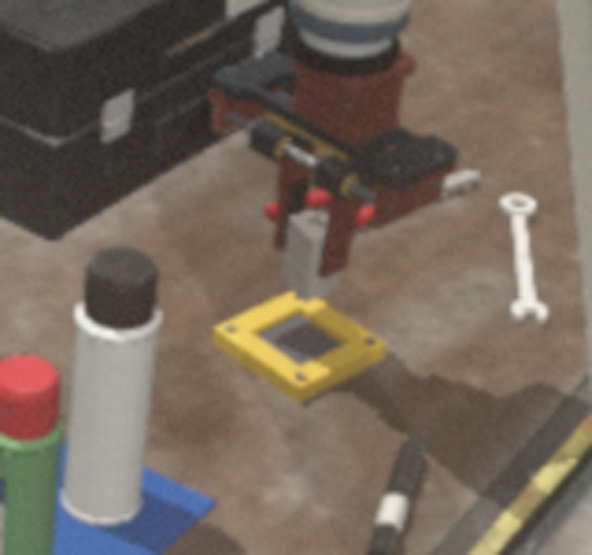

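The recess centre lies about 2 mm toward −tool-y, and the computed shift agrees. I'll correct that and lower.

Call:
carry_out(
  rows=[
    [[0, -0.001, 0.005], [0, 0, 0], 0.8],
    [[0, -0.001, 0.009], [0, 0, 0], 0.8],
    [[0, 0, 0.01], [0, 0, 0], 0.8],
    [[0, 0, 0.009], [0, 0, 0], 0.8],
    [[0, 0, 0.006], [0, 0, 0], 0.8],
    [[0, 0, 0.003], [0, 0, 0], 0.8],
    [[0, 0, 0.002], [0, 0, 0], 0.8],
    [[0, 0, 0], [0, 0, 0], 0.8],
    [[0, 0, 0], [0, 0, 0], 0.8],
  ],
)

```text
t: 27.73
ee_pos: [480.9, -277.2, -0.0]
orientation: [2.472, 1.938, 0.0]
ft_force: [0.5, 0.2, -2.1]
width: 35.5
```

```bash
python3 -c "
from h import *
im,o=shot('wrist','w19.png'); to([481.7,-277.6,-5.8],o)
"
```

```text
t 27.73 pos [ 480.9 -277.2   -0. ] x [ 0.2386  0.9711 -0.    ] z [ 0. -0. -1.] yaw_x 76.19 w 35.5 F [ 0.5  0.2 -2.1]
tool shift mm [-0.21  0.86  5.76] len 5.8
```

View pics/w19.png

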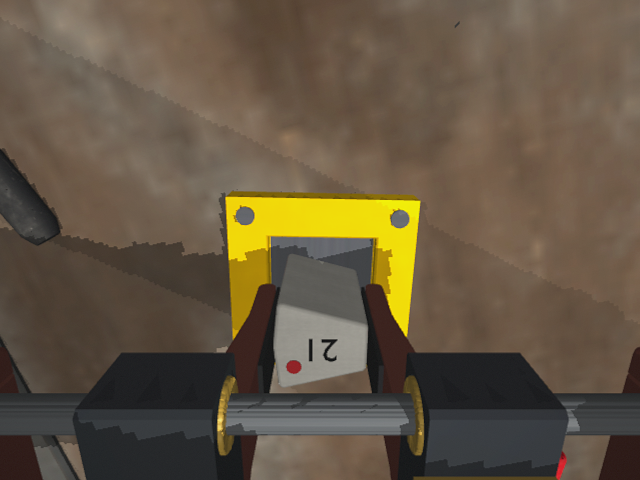

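Call:
carry_out(
  rows=[
    [[0.0015, 0.0005, 0.0015], [0, 0, 0], 0.8],
    [[0, 0, 0.0015], [0, 0, 0], 0.8],
    [[0, 0, 0.001], [0, 0, 0], 0.8],
    [[0, 0, 0.001], [0, 0, 0], 0.8],
    [[0, 0, 0], [0, 0, 0], 0.8],
    [[0, 0, 0], [0, 0, 0], 0.8],
  ],
)

```text
t: 28.28
ee_pos: [481.6, -275.8, -5.1]
orientation: [-2.472, -1.938, 0.0]
ft_force: [-0.4, 0.7, -3.1]
width: 35.7
```

Call:
carry_out(
  rows=[
    [[0, 0, 0.0006], [0, 0, 0], 0.8],
    [[0, 0, 0.0005], [0, 0, 0], 0.8],
    [[0, 0, 0], [0, 0, 0], 0.8],
  ],
)

```text
t: 28.53
ee_pos: [481.7, -275.9, -5.8]
orientation: [2.472, 1.938, 0.0]
ft_force: [-0.5, 0.3, 1.5]
width: 35.8
```

The die touches the recess floor at the expected height. I'll release and rise.

Call:
carry_out(
  rows=[
    [[0, 0, 0], [0, 0, 0], 0.55],
    [[0, 0, 0], [0, 0, 0], 0.45],
    [[0, 0, 0], [0, 0, 0], 0.2],
    [[0, 0, 0], [0, 0, 0], 0],
    [[0, 0, 0], [0, 0, 0], 0],
    [[0, 0, -0.008], [0, 0, 0], 0],
    [[0, 0, -0.016], [0, 0, 0], 0],
    [[0, 0, -0.026], [0, 0, 0], 0],
    [[0, 0, -0.035], [0, 0, 0], 0],
    [[0, 0, -0.035], [0, 0, 0], 0],
    [[0, 0, -0.035], [0, 0, 0], 0],
    [[0, 0, -0.035], [0, 0, 0], 0],
  ],
)

```text
t: 29.53
ee_pos: [481.3, -275.6, 186.2]
orientation: [2.472, 1.938, 0.0]
ft_force: [0.7, -0.3, 0.9]
width: 87.5
```

Call:
carry_out(
  rows=[
    [[0, 0, -0.025], [0, 0, 0], 0],
    [[0, 0, -0.015], [0, 0, 0], 0],
    [[0, 0, 0], [0, 0, 0], 0],
    [[0, 0, 0], [0, 0, 0], 0],
  ],
)

```text
t: 29.87
ee_pos: [481.9, -275.9, 224.7]
orientation: [2.471, 1.937, 0.001]
ft_force: [0.7, 0.5, -1.1]
width: 87.5
```

```bash
python3 -c "
from h import *
im,o=shot('wrist','w20.png'); np.save('w20.npy',np.r_[o['ee_pos'],o['orientation']]);to([497.1,69.9,230],o)
"
```

```text
t 29.87 pos [ 481.9 -275.9  224.7] x [ 2.387e-01  9.711e-01 -6.000e-04] z [ 0.0017 -0.0011 -1.    ] yaw_x 76.19 w 87.5 F [ 0.7  0.5 -1.1]
tool shift mm [339.46 -67.72  -5.63] len 346.2
```

View pics/w20.png

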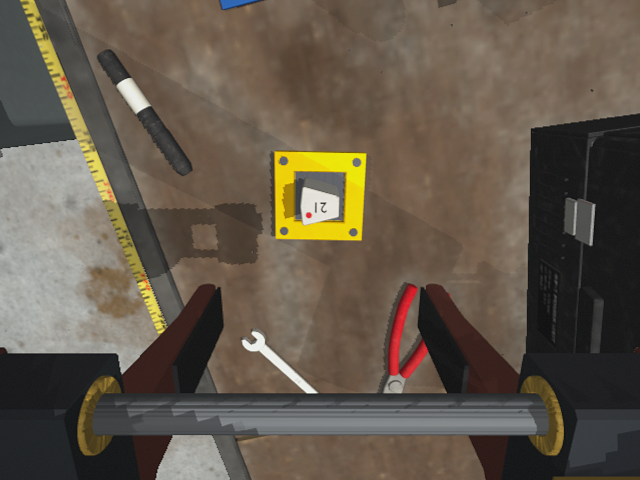

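```bash
python3 -c "
from h import *
cv2.imwrite('pics/w20c.png',cv2.resize(cv2.imread('pics/w20.png')[140:250,260:380],None,fx=5,fy=5,interpolation=cv2.INTER_CUBIC))
"
```

```text
(no output)
```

View pics/w20c.png

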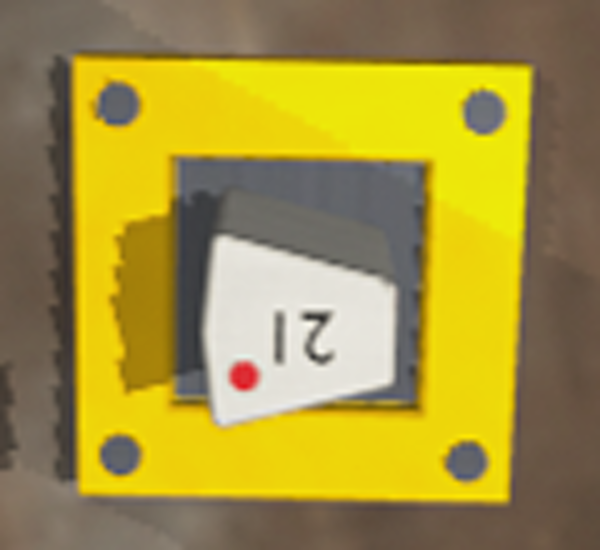

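Run:
```python
from h import *
v=np.load('w20.npy');o=dict(ee_pos=v[:3],orientation=v[3:]);W=cam('wrist',o);R=Rt(o)
f=lambda x,y,z: ray(W,260+(x+.5)/5-.5,140+(y+.5)/5-.5,z)
D=np.array([f(*p,63) for p in ((218,235),(396,288),(393,382),(217,425))])
a=(D[0]+D[3])/2;b=(D[1]+D[2])/2;d=(a+b)/2
N=np.mean([f(*p,14) for p in ((75,57),(532,66),(508,500),(80,494))],0); Q=np.mean([f(*p,14) for p in ((172,155),(432,160),(422,410),(172,402))],0)
print('die',d,'nest',N,'recess',Q,'off in tool',R.T@(d-N))
Dt=(D-o['ee_pos'])@R; print(Dt.round(1))
print('base edge wide +x corner', f(232,188,8), 'recess edge', f(232,157,14))
```

```text
die [ 482.97242508 -276.97181478   63.        ] nest [ 481.24844199 -278.22624387   14.        ] recess [ 481.52764434 -277.7670447    14.        ] off in tool [  1.59984432   1.46973158 -48.99822545]
[[ 17.6 -15.  161.7]
 [  7.9  17.5 161.7]
 [ -9.9  17.2 161.7]
 [-18.2 -15.6 161.7]]
base edge wide +x corner [ 472.4311907  -255.94239183    8.        ] recess edge [ 474.43025423 -248.91097207   14.        ]
```

The die is seated upright in the recess, about 2 mm off centre. Next I'll fetch the green can.

Call:
carry_out(
  rows=[
    [[0.01, -0.002, 0], [0, 0, 0], 0],
    [[0.02, -0.004, 0], [0, 0, 0], 0],
    [[0.03, -0.006, 0], [0, 0, 0], 0],
    [[0.036, -0.007, 0], [0, 0, 0], 0],
    [[0.038, -0.008, 0], [0, 0, 0], 0],
    [[0.038, -0.008, 0], [0, 0, 0], 0],
    [[0.038, -0.008, 0], [0, 0, 0], 0],
    [[0.038, -0.008, 0], [0, 0, 0], 0],
    [[0.035, -0.006, 0], [0, 0, 0], 0],
    [[0.028, -0.006, 0], [0, 0, 0], 0],
    [[0.018, -0.003, 0], [0, 0, 0], 0],
    [[0.0105, -0.002, 0], [0, 0, 0], 0],
  ],
)

```text
t: 30.92
ee_pos: [495.2, 72.6, 222.3]
orientation: [-2.469, -1.94, 0.004]
ft_force: [-0.3, 0.5, -0.2]
width: 87.6
```

Call:
carry_out(
  rows=[
    [[0, 0, 0], [0, 0, -0.06], 0],
    [[0, 0, 0], [0, 0, -0.1], 0],
    [[0, 0, 0], [0, 0, -0.1], 0],
    [[0, 0, 0], [0, 0, -0.1], 0],
    [[0, 0, 0], [0, 0, -0.076], 0],
    [[0, 0, 0], [0, 0, -0.03], 0],
    [[0, 0, 0], [0, 0, 0], 0],
    [[0, 0, 0], [0, 0, 0], 0],
    [[0, 0, 0], [0, 0, 0], 0],
  ],
)

```text
t: 31.67
ee_pos: [496.2, 70.0, 223.3]
orientation: [-1.959, -2.455, 0.001]
ft_force: [0.9, 0.4, -0.1]
width: 87.7
```

```bash
python3 -c "
from h import *
im,o=shot('wrist','w21.png'); np.save('w21.npy',np.r_[o['ee_pos'],o['orientation']]);to([497.1,69.9,78.8],o)
v=np.load('w12.npy');print(v)
"
```

```text
t 31.67 pos [496.2  70.  223.3] x [-2.218e-01  9.751e-01  1.000e-04] z [-1.2e-03 -1.0e-04 -1.0e+00] yaw_x 102.82 w 87.7 F [ 0.9  0.4 -0.1]
tool shift mm [ -0.28   1.03 144.48] len 144.5
[4.46539258e+02 2.96485100e+02 7.95677949e+01 1.95799512e+00
 2.45674025e+00 2.16336548e-04]
```

View pics/w21.png

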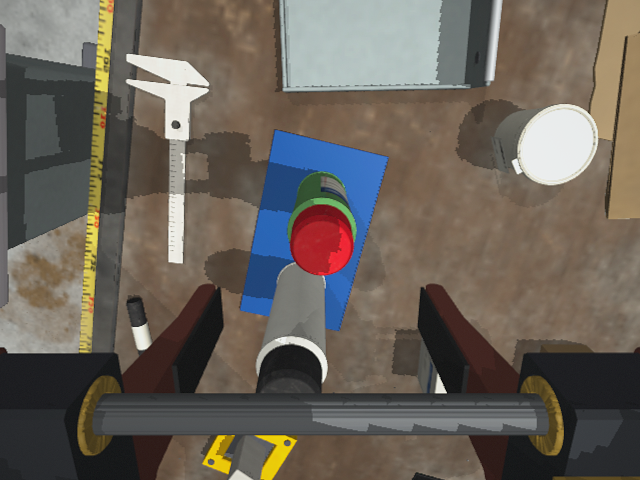

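Call:
carry_out(
  rows=[
    [[0, 0, 0.006], [0, 0, 0], 0],
    [[0, 0, 0.012], [0, 0, 0], 0],
    [[0, 0, 0.018], [0, 0, 0], 0],
    [[0, 0, 0.02], [0, 0, 0], 0],
    [[0, 0, 0.02], [0, 0, 0], 0],
    [[0, 0, 0.02], [0, 0, 0], 0],
    [[0, 0, 0.018], [0, 0, 0], 0],
    [[0, 0, 0.013], [0, 0, 0], 0],
    [[0, 0, 0.009], [0, 0, 0], 0],
    [[0, 0, 0.005], [0, 0, 0], 0],
    [[0, 0, 0.003], [0, 0, 0], 0],
    [[0, 0, 0], [0, 0, 0], 0],
  ],
)

```text
t: 32.72
ee_pos: [496.6, 70.1, 79.6]
orientation: [-1.958, -2.457, 0.0]
ft_force: [-0.5, -0.6, -0.8]
width: 88.0
```

Call:
carry_out(
  rows=[
    [[0, 0, 0], [0, 0, 0], 0],
    [[0, 0, 0], [0, 0, 0], 0],
    [[0, 0, 0], [0, 0, 0], 0],
    [[0, 0, 0], [0, 0, 0], 0],
  ],
)

```text
t: 33.05
ee_pos: [497.0, 70.2, 80.4]
orientation: [1.958, 2.456, 0.001]
ft_force: [0.0, 1.1, 0.6]
width: 88.1
```

```bash
python3 -c "
from h import *
im,o=shot('wrist','w22.png'); to([497.1,69.9,78.8],o)
"
```

```text
t 33.05 pos [497.   70.2  80.4] x [-2.231e-01  9.748e-01 -1.000e-04] z [ 1.e-03  1.e-04 -1.e+00] yaw_x 102.89 w 88.1 F [0.  1.1 0.6]
tool shift mm [-0.28  0.02  1.6 ] len 1.6
```

View pics/w22.png

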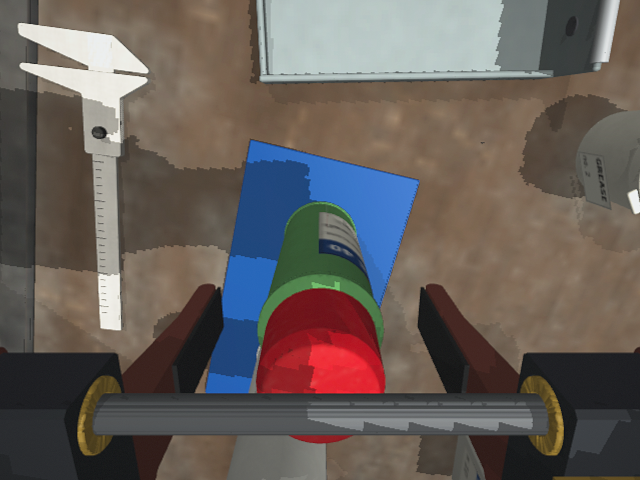

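The can is centred (ring 258–384, midpoint 321). I'll go down 1.5 mm and grip.

Call:
carry_out(
  rows=[
    [[0, 0, 0.0015], [0, 0, 0], 0.2],
    [[0, 0, 0], [0, 0, 0], 0.3],
    [[0, 0, 0], [0, 0, 0], 0.35],
    [[0, 0, 0], [0, 0, 0], 0.38],
    [[0, 0, 0], [0, 0, 0], 0.4],
    [[0, 0, 0], [0, 0, 0], 0.42],
    [[0, 0, 0], [0, 0, 0], 0.5],
    [[0, 0, 0], [0, 0, 0], 0.6],
    [[0, 0, 0], [0, 0, 0], 0.6],
    [[0, 0, 0], [0, 0, 0], 0.6],
  ],
)

```text
t: 33.93
ee_pos: [496.8, 70.1, 78.4]
orientation: [1.958, 2.457, 0.0]
ft_force: [-0.2, -0.3, 0.0]
width: 51.1
```

```bash
python3 -c "
from h import *
im,o=shot('wrist','w23.png'); to([446.5,296.5,79.6],o)
"
```

```text
t 33.93 pos [496.8  70.1  78.4] x [-0.2231  0.9748 -0.    ] z [ 2.e-04  0.e+00 -1.e+00] yaw_x 102.89 w 51.1 F [-0.2 -0.3  0. ]
tool shift mm [231.87   1.52  -1.23] len 231.9
```

Call:
carry_out(
  rows=[
    [[0, 0, -0.005], [0, 0, 0], 0.6],
    [[0, 0, -0.01], [0, 0, 0], 0.6],
    [[0, 0, -0.013], [0, 0, 0], 0.6],
    [[0, 0, -0.014], [0, 0, 0], 0.6],
    [[0.006, 0, -0.01], [0, 0, 0], 0.6],
    [[0.012, 0, -0.006], [0, 0, 0], 0.6],
    [[0.018, 0, -0.002], [0, 0, 0], 0.6],
    [[0.022, 0, 0], [0, 0, 0], 0.6],
    [[0.022, 0.0012, 0], [0, 0, 0], 0.6],
    [[0.022, 0, 0], [0, 0, 0], 0.6],
    [[0.022, 0, 0], [0, 0, 0], 0.6],
    [[0.022, 0, 0], [0, 0, 0], 0.6],
  ],
)

```text
t: 34.98
ee_pos: [464.1, 214.5, 138.5]
orientation: [-1.957, -2.457, 0.0]
ft_force: [0.1, 0.7, -2.8]
width: 51.1
```

Call:
carry_out(
  rows=[
    [[0.022, 0, 0], [0, 0, 0], 0.6],
    [[0.022, 0, 0], [0, 0, 0], 0.6],
    [[0.018, 0, 0], [0, 0, 0], 0.6],
    [[0.012, 0, 0], [0, 0, 0], 0.6],
    [[0.008, 0, 0], [0, 0, 0], 0.6],
    [[0.004, 0, 0], [0, 0, 0], 0.6],
    [[0, 0, 0], [0, 0, 0], 0.6],
    [[0, 0, 0], [0, 0, 0], 0.6],
    [[0, 0, 0], [0, 0, 0], 0.6],
  ],
)

```text
t: 35.73
ee_pos: [446.1, 295.8, 138.3]
orientation: [-1.959, -2.456, 0.001]
ft_force: [-0.3, -0.5, -1.9]
width: 50.9
```

```bash
python3 -c "
from h import *
to([446.2,296.7,79.6])
"
```

```text
t 35.73 pos [446.1 295.8 138.3] x [-2.224e-01  9.750e-01 -3.000e-04] z [-3.e-04 -4.e-04 -1.e+00] yaw_x 102.85 w 50.9 F [-0.3 -0.5 -1.9]
tool shift mm [ 0.87  0.35 58.71] len 58.7
```

Call:
carry_out(
  rows=[
    [[0.0007, 0, 0.006], [0, 0, 0], 0.6],
    [[0, 0.0003, 0.01], [0, 0, 0], 0.6],
    [[0, 0, 0.012], [0, 0, 0], 0.6],
    [[0, 0, 0.012], [0, 0, 0], 0.6],
    [[0, 0, 0.009], [0, 0, 0], 0.6],
    [[0, 0, 0.005], [0, 0, 0], 0.6],
    [[0, 0, 0.002], [0, 0, 0], 0.6],
    [[0, 0, 0], [0, 0, 0], 0.6],
    [[0, 0, 0], [0, 0, 0], 0.6],
    [[0, 0, 0], [0, 0, 0], 0.6],
  ],
)

```text
t: 36.57
ee_pos: [446.6, 297.6, 82.9]
orientation: [1.958, 2.456, 0.002]
ft_force: [-0.4, 0.0, -1.7]
width: 51.1
```

```bash
python3 -c "
from h import *
to([446.2,296.7,79.4])
"
```

```text
t 36.57 pos [446.6 297.6  82.9] x [-2.230e-01  9.748e-01  4.000e-04] z [ 9.e-04  6.e-04 -1.e+00] yaw_x 102.89 w 51.1 F [-0.4  0.  -1.7]
tool shift mm [-0.75 -0.59  3.49] len 3.6
```

Call:
carry_out(
  rows=[
    [[-0.0007, -0.0005, 0.001], [0, 0, 0], 0.6],
    [[0, 0, 0.001], [0, 0, 0], 0.6],
    [[0, 0, 0.0005], [0, 0, 0], 0.6],
    [[0, 0, 0], [0, 0, 0], 0.6],
    [[0, 0, 0], [0, 0, 0], 0.6],
  ],
)

```text
t: 36.98
ee_pos: [445.9, 296.5, 79.9]
orientation: [1.958, 2.457, 0.0]
ft_force: [1.0, 0.3, -2.2]
width: 51.3
```

Call:
carry_out(
  rows=[
    [[0, 0.0003, 0.0004], [0, 0, 0], 0.6],
    [[0, 0, 0.0003], [0, 0, 0], 0.6],
    [[0, 0, 0], [0, 0, 0], 0.6],
    [[0, 0, 0], [0, 0, 0], 0.6],
  ],
)

```text
t: 37.32
ee_pos: [446.3, 296.6, 79.4]
orientation: [1.958, 2.457, 0.0]
ft_force: [-0.3, 0.3, 1.1]
width: 50.9
```

```bash
python3 -c "
from h import *
im,o=shot('wrist','w24.png'); to([446.2,296.7,79.4],o)
a=cv2.imread('pics/w12.png')[130:450,230:430];b=cv2.imread('pics/w24.png')[130:450,230:430]
cv2.imwrite('pics/w24c.png',cv2.resize(np.hstack([a,b]),None,fx=1.8,fy=1.8))
"
```

```text
t 37.32 pos [446.3 296.6  79.4] x [-2.231e-01  9.748e-01  1.000e-04] z [ 3.e-04  2.e-04 -1.e+00] yaw_x 102.89 w 50.9 F [-0.3  0.3  1.1]
tool shift mm [ 0.08 -0.1  -0.03] len 0.1
```

View pics/w24c.png

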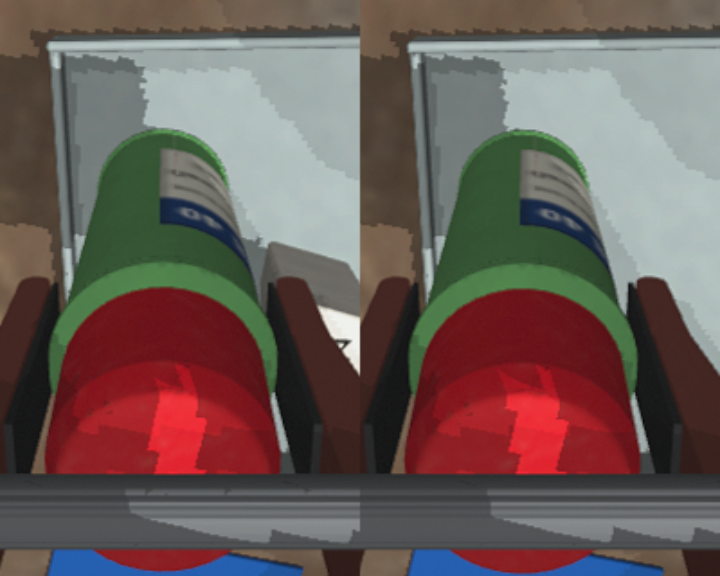

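The before and after views match closely. I'll release the green can, rise, and go to the white can.

Call:
carry_out(
  rows=[
    [[0, 0, 0], [0, 0, 0], 0.38],
    [[0, 0, 0], [0, 0, 0], 0.3],
    [[0, 0, 0], [0, 0, 0], 0.1],
    [[0, 0, 0], [0, 0, 0], 0],
    [[0, 0, 0], [0, 0, 0], 0],
    [[0, 0, 0], [0, 0, 0], 0],
    [[0, 0, -0.01], [0, 0, 0], 0],
    [[0, 0, -0.02], [0, 0, 0], 0],
    [[0, 0, -0.03], [0, 0, 0], 0],
    [[0, 0, -0.034], [0, 0, 0], 0],
    [[0, 0, -0.03], [0, 0, 0], 0],
    [[0, 0, -0.02], [0, 0, 0], 0],
  ],
)

```text
t: 38.37
ee_pos: [447.1, 297.2, 227.1]
orientation: [1.957, 2.456, 0.006]
ft_force: [0.7, 0.1, -0.1]
width: 88.2
```

```bash
python3 -c "
from h import *
im,o=shot('wrist','w25.png'); to([497.5,-34.1,225],o)
"
```

```text
t 38.37 pos [447.1 297.2 227.1] x [-0.2231  0.9748  0.0014] z [ 0.0034  0.0022 -1.    ] yaw_x 102.89 w 88.2 F [ 0.7  0.1 -0.1]
tool shift mm [-334.18  -24.77    1.6 ] len 335.1
```

View pics/w25.png

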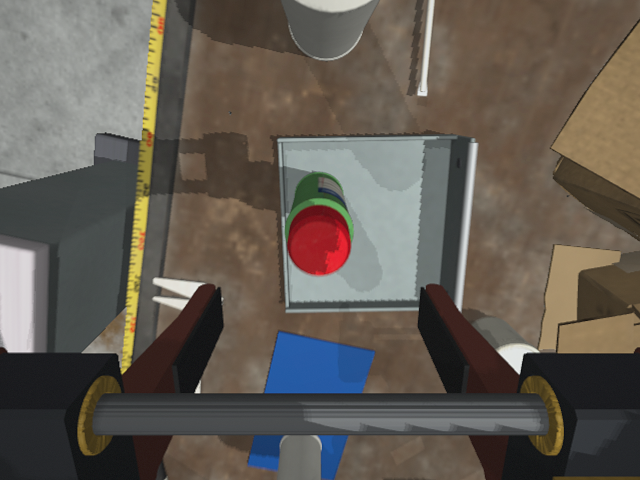

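Call:
carry_out(
  rows=[
    [[-0.01, 0, 0], [0, 0, 0], 0],
    [[-0.02, -0.002, 0], [0, 0, 0], 0],
    [[-0.03, -0.002, 0], [0, 0, 0], 0],
    [[-0.036, -0.003, 0], [0, 0, 0], 0],
    [[-0.038, -0.003, 0], [0, 0, 0], 0],
    [[-0.038, -0.003, 0], [0, 0, 0], 0],
    [[-0.038, -0.003, 0], [0, 0, 0], 0],
    [[-0.038, -0.003, 0], [0, 0, 0], 0],
    [[-0.034, -0.003, 0], [0, 0, 0], 0],
    [[-0.026, -0.002, 0], [0, 0, 0], 0],
    [[-0.018, 0, 0], [0, 0, 0], 0],
    [[-0.008, 0, 0], [0, 0, 0], 0],
  ],
)

```text
t: 39.42
ee_pos: [496.3, -37.0, 221.9]
orientation: [-1.96, -2.453, 0.003]
ft_force: [0.6, -0.7, -0.5]
width: 88.1
```

Call:
carry_out(
  rows=[
    [[0, 0, 0], [0, 0, 0], 0],
    [[0, 0, 0], [0, 0, 0], 0],
    [[0, 0, 0], [0, 0, 0], 0],
  ],
)

```text
t: 39.67
ee_pos: [496.7, -33.6, 222.7]
orientation: [-1.957, -2.457, 0.001]
ft_force: [-0.7, 0.1, 0.2]
width: 87.9
```

```bash
python3 -c "
from h import *
im,o=shot('wrist','w26.png'); to([497.5,-34.1,103],o)
"
```

```text
t 39.67 pos [496.7 -33.6 222.7] x [-2.237e-01  9.746e-01  6.000e-04] z [-1.1e-03  3.0e-04 -1.0e+00] yaw_x 102.93 w 87.9 F [-0.7  0.1  0.2]
tool shift mm [ -0.78   0.81 119.71] len 119.7
```

View pics/w26.png

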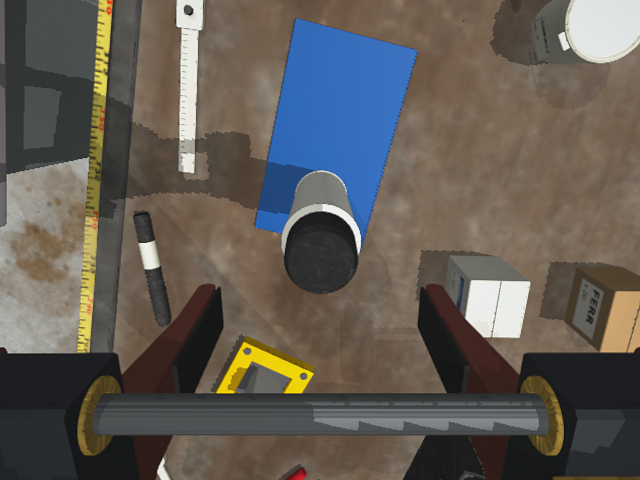

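Call:
carry_out(
  rows=[
    [[-0.0005, 0, 0.006], [0, 0, 0], 0],
    [[0, 0, 0.012], [0, 0, 0], 0],
    [[0, 0, 0.018], [0, 0, 0], 0],
    [[0, 0, 0.02], [0, 0, 0], 0],
    [[0, 0, 0.02], [0, 0, 0], 0],
    [[0, 0, 0.016], [0, 0, 0], 0],
    [[0, 0, 0.012], [0, 0, 0], 0],
    [[0, 0, 0.008], [0, 0, 0], 0],
    [[0, 0, 0.005], [0, 0, 0], 0],
    [[0, 0, 0.002], [0, 0, 0], 0],
    [[0, 0, 0], [0, 0, 0], 0],
    [[0, 0, 0], [0, 0, 0], 0],
  ],
)

```text
t: 40.72
ee_pos: [497.8, -34.8, 104.7]
orientation: [1.957, 2.456, 0.001]
ft_force: [-0.2, -1.0, -0.6]
width: 88.0
```

Call:
carry_out(
  rows=[
    [[0, 0, 0], [0, 0, 0], 0],
    [[0, 0, 0], [0, 0, 0], 0],
    [[0, 0, 0], [0, 0, 0], 0],
  ],
)

```text
t: 40.97
ee_pos: [497.7, -34.9, 104.7]
orientation: [1.958, 2.456, 0.001]
ft_force: [-0.4, 0.4, 0.2]
width: 87.7
```

```bash
python3 -c "
from h import *
im,o=shot('wrist','w27.png'); to([497.5,-34.1,102.6],o)
"
```

```text
t 40.97 pos [497.7 -34.9 104.7] x [-2.230e-01  9.748e-01 -3.000e-04] z [ 1.e-03 -1.e-04 -1.e+00] yaw_x 102.89 w 87.7 F [-0.4  0.4  0.2]
tool shift mm [ 0.86 -0.04  2.07] len 2.2
```

View pics/w27.png

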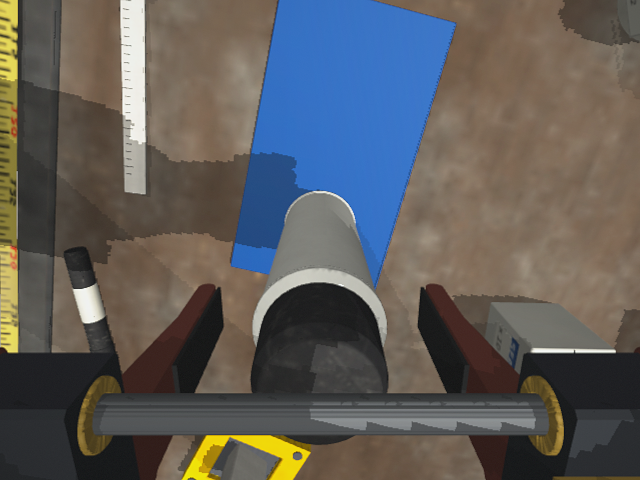

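Call:
carry_out(
  rows=[
    [[0.0008, 0, 0.0015], [0, 0, 0], 0.2],
    [[0, 0, 0], [0, 0, 0], 0.28],
    [[0, 0, 0], [0, 0, 0], 0.32],
    [[0, 0, 0], [0, 0, 0], 0.34],
    [[0, 0, 0], [0, 0, 0], 0.36],
    [[0, 0, 0], [0, 0, 0], 0.38],
    [[0, 0, 0], [0, 0, 0], 0.45],
    [[0, 0, 0], [0, 0, 0], 0.6],
    [[0, 0, 0], [0, 0, 0], 0.6],
    [[0, 0, 0], [0, 0, 0], 0.6],
  ],
)

```text
t: 41.85
ee_pos: [497.1, -34.1, 102.7]
orientation: [-1.958, -2.457, 0.0]
ft_force: [-0.1, -0.1, -0.1]
width: 54.2
```

```bash
python3 -c "
from h import *
im,o=shot('wrist','w28.png'); to([461.1,230.6,103.8],o)
"
```

```text
t 41.85 pos [497.1 -34.1 102.7] x [-0.2231  0.9748  0.    ] z [-1.e-04 -0.e+00 -1.e+00] yaw_x 102.89 w 54.2 F [-0.1 -0.1 -0.1]
tool shift mm [266.07  23.92  -1.12] len 267.1
```

Call:
carry_out(
  rows=[
    [[0, 0, -0.005], [0, 0, 0], 0.6],
    [[0, 0, -0.01], [0, 0, 0], 0.6],
    [[0, 0, -0.013], [0, 0, 0], 0.6],
    [[0, 0, -0.014], [0, 0, 0], 0.6],
    [[0.006, 0.001, -0.01], [0, 0, 0], 0.6],
    [[0.012, 0.002, -0.006], [0, 0, 0], 0.6],
    [[0.018, 0.003, -0.002], [0, 0, 0], 0.6],
    [[0.022, 0.003, 0], [0, 0, 0], 0.6],
    [[0.024, 0.003, 0], [0, 0, 0], 0.6],
    [[0.024, 0.003, 0], [0, 0, 0], 0.6],
    [[0.024, 0.003, 0], [0, 0, 0], 0.6],
    [[0.024, 0.003, 0], [0, 0, 0], 0.6],
  ],
)

```text
t: 42.9
ee_pos: [482.5, 122.8, 162.8]
orientation: [-1.958, -2.457, 0.0]
ft_force: [-0.1, -0.7, -2.6]
width: 54.3
```

Call:
carry_out(
  rows=[
    [[0.024, 0.001, 0], [0, 0, 0], 0.6],
    [[0.022, 0.0005, 0], [0, 0, 0], 0.6],
    [[0.02, 0, 0], [0, 0, 0], 0.6],
    [[0.016, 0, 0], [0, 0, 0], 0.6],
    [[0.012, 0, 0], [0, 0, 0], 0.6],
    [[0.008, 0, 0], [0, 0, 0], 0.6],
    [[0.005, 0, 0], [0, 0, 0], 0.6],
    [[0.003, 0, 0], [0, 0, 0], 0.6],
    [[0.001, 0, 0], [0, 0, 0], 0.6],
    [[0, 0, 0], [0, 0, 0], 0.6],
    [[0, 0, 0], [0, 0, 0], 0.6],
  ],
)

```text
t: 43.82
ee_pos: [460.1, 228.8, 162.6]
orientation: [1.959, 2.456, -0.0]
ft_force: [0.6, -0.1, -2.6]
width: 54.1
```

```bash
python3 -c "
from h import *
im,o=shot('wrist','w29.png');to([460.6,230.5,103.7],o)
"
```

```text
t 43.82 pos [460.1 228.8 162.6] x [-2.225e-01  9.749e-01 -2.000e-04] z [-1.e-04 -2.e-04 -1.e+00] yaw_x 102.86 w 54.1 F [ 0.6 -0.1 -2.6]
tool shift mm [ 1.6   0.87 58.94] len 59.0
```

View pics/w29.png

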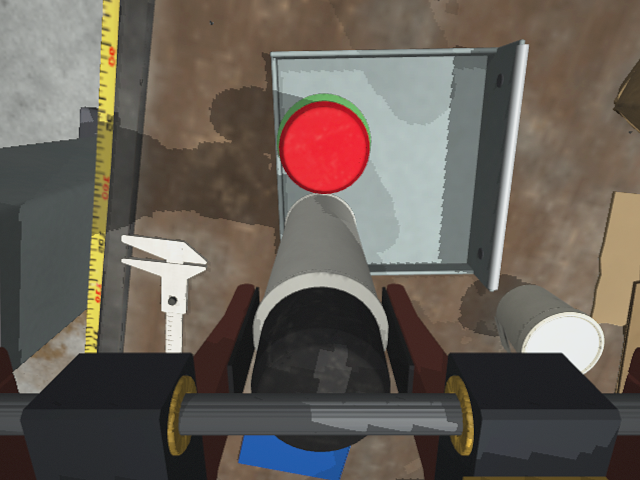

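Call:
carry_out(
  rows=[
    [[0.001, 0.0003, 0.006], [0, 0, 0], 0.6],
    [[0, 0, 0.01], [0, 0, 0], 0.6],
    [[0, 0, 0.012], [0, 0, 0], 0.6],
    [[0, 0, 0.011], [0, 0, 0], 0.6],
    [[0, 0, 0.008], [0, 0, 0], 0.6],
    [[0, 0, 0.005], [0, 0, 0], 0.6],
    [[0, 0, 0.003], [0, 0, 0], 0.6],
    [[0, 0, 0.001], [0, 0, 0], 0.6],
    [[0, 0, 0], [0, 0, 0], 0.6],
    [[0, 0, 0], [0, 0, 0], 0.6],
    [[0, 0, 0], [0, 0, 0], 0.6],
  ],
)

```text
t: 44.78
ee_pos: [460.5, 230.5, 107.2]
orientation: [1.958, 2.457, 0.001]
ft_force: [0.9, -0.3, -1.6]
width: 54.4
```

```bash
python3 -c "
from h import *
to([460.6,230.5,103.7])
"
```

```text
t 44.78 pos [460.5 230.5 107.2] x [-2.232e-01  9.748e-01  2.000e-04] z [ 9.e-04  4.e-04 -1.e+00] yaw_x 102.89 w 54.4 F [ 0.9 -0.3 -1.6]
tool shift mm [-0.05  0.12  3.47] len 3.5
```

Call:
carry_out(
  rows=[
    [[0, 0.0001, 0.001], [0, 0, 0], 0.6],
    [[0, 0, 0.001], [0, 0, 0], 0.6],
    [[0, 0, 0.0005], [0, 0, 0], 0.6],
    [[0, 0, 0], [0, 0, 0], 0.6],
    [[0, 0, 0], [0, 0, 0], 0.6],
  ],
)

```text
t: 45.2
ee_pos: [460.1, 230.3, 104.2]
orientation: [-1.958, -2.457, 0.0]
ft_force: [0.6, -0.2, -2.1]
width: 54.3
```

```bash
python3 -c "
from h import *
to([460.6,230.5,103.7])
"
```

```text
t 45.2 pos [460.1 230.3 104.2] x [-0.2231  0.9748 -0.    ] z [-1.e-04 -0.e+00 -1.e+00] yaw_x 102.89 w 54.3 F [ 0.6 -0.2 -2.1]
tool shift mm [0.07 0.5  0.46] len 0.7
```

Call:
carry_out(
  rows=[
    [[0, 0.0004, 0.0004], [0, 0, 0], 0.6],
    [[0, 0, 0.0003], [0, 0, 0], 0.6],
    [[0, 0, 0], [0, 0, 0], 0.6],
    [[0, 0, 0], [0, 0, 0], 0.6],
  ],
)

```text
t: 45.53
ee_pos: [460.7, 230.5, 103.7]
orientation: [1.958, 2.457, 0.0]
ft_force: [-0.9, -0.4, 1.0]
width: 53.8
```

```bash
python3 -c "
from h import *
im,o=shot('wrist','w30.png'); to([460.6,230.5,103.7],o)
a=cv2.imread('pics/w5.png')[40:450,220:420];b=cv2.imread('pics/w30.png')[40:450,220:420]
cv2.imwrite('pics/w30c.png',cv2.resize(np.hstack([a,b]),None,fx=1.45,fy=1.45))
"
```

```text
t 45.53 pos [460.7 230.5 103.7] x [-2.231e-01  9.748e-01  1.000e-04] z [ 3.e-04  2.e-04 -1.e+00] yaw_x 102.89 w 53.8 F [-0.9 -0.4  1. ]
tool shift mm [ 0.04 -0.1  -0.01] len 0.1
```

View pics/w30c.png

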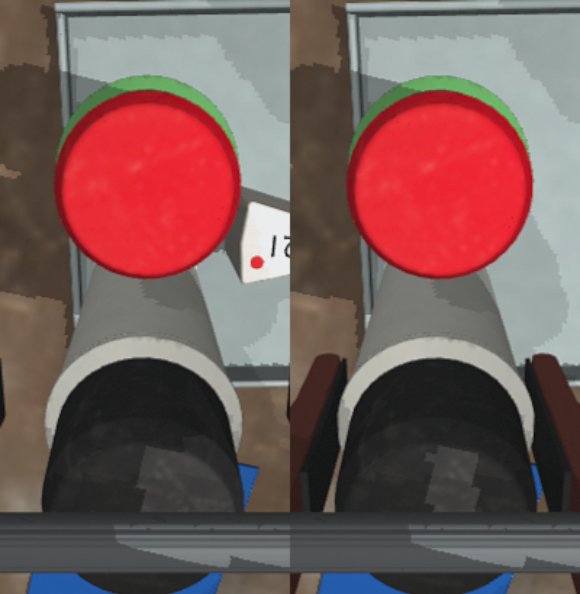

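The white can touches the floor and the view matches the original. I'll release and rise clear.

Call:
carry_out(
  rows=[
    [[0, 0, 0], [0, 0, 0], 0.34],
    [[0, 0, 0], [0, 0, 0], 0.25],
    [[0, 0, 0], [0, 0, 0], 0.1],
    [[0, 0, 0], [0, 0, 0], 0],
    [[0, 0, 0], [0, 0, 0], 0],
    [[0, 0, 0], [0, 0, 0], 0],
    [[0, 0, -0.01], [0, 0, 0], 0],
    [[0, 0, -0.02], [0, 0, 0], 0],
    [[0, 0, -0.03], [0, 0, 0], 0],
    [[0, 0, -0.035], [0, 0, 0], 0],
    [[0, 0, -0.035], [0, 0, 0], 0],
    [[0, 0, -0.035], [0, 0, 0], 0],
  ],
)

```text
t: 46.58
ee_pos: [460.2, 230.2, 270.9]
orientation: [1.958, 2.457, 0.0]
ft_force: [0.2, 0.2, 0.3]
width: 88.2
```

Call:
carry_out(
  rows=[
    [[0, 0, -0.035], [0, 0, 0], 0],
    [[0, 0, -0.035], [0, 0, 0], 0],
    [[-0.01, 0, -0.02], [0, 0, 0], 0],
    [[-0.02, 0, -0.01], [0, 0, 0], 0],
    [[-0.03, 0, 0], [0, 0, 0], 0],
    [[-0.038, 0, 0], [0, 0, 0], 0],
    [[-0.038, 0, 0], [0, 0, 0], 0],
    [[-0.038, 0, 0], [0, 0, 0], 0],
    [[-0.038, 0, 0], [0, 0, 0], 0],
    [[-0.038, 0, 0], [0, 0, 0], 0],
    [[-0.038, 0, 0], [0, 0, 0], 0],
    [[-0.038, 0, 0], [0, 0, 0], 0],
  ],
)

```text
t: 47.58
ee_pos: [533.1, -89.2, 369.5]
orientation: [1.958, 2.456, 0.001]
ft_force: [0.5, 0.1, -0.1]
width: 87.6
```

Call:
carry_out(
  rows=[
    [[-0.038, 0, 0], [0, 0, 0], 0],
    [[-0.03, 0, 0], [0, 0, 0], 0],
    [[-0.02, 0, 0], [0, 0, 0], 0],
    [[-0.01, 0, 0], [0, 0, 0], 0],
    [[0, 0, 0], [0, 0, 0], 0],
    [[0, 0, 0], [0, 0, 0], 0],
  ],
)

```text
t: 48.08
ee_pos: [554.9, -182.4, 368.6]
orientation: [-1.958, -2.456, -0.0]
ft_force: [-0.0, 0.3, -0.1]
width: 88.1
```

```bash
python3 -c "
from h import *
shot('scene','s31.png'); a,o=shot('top','t31.png'); to([0,0,0])
x=cv2.imread('pics/top0.png');y=cv2.imread('pics/t31.png')
cv2.imwrite('pics/cmp.png',cv2.resize(np.hstack([x[180:305,195:290],y[180:305,195:290]]),None,fx=4,fy=4,interpolation=cv2.INTER_CUBIC))
def cen(im,lo,hi):
    h=cv2.cvtColor(im,cv2.COLOR_BGR2HSV)[205:305,190:290]; m=cv2.inRange(h,lo,hi); 
    n,l,st,c=cv2.connectedComponentsWithStats(m); i=1+np.argmax(st[1:,4]); return st[i],c[i].round(2)
for im in (x,y):
    print(cen(im,(0,120,120),(10,255,255)),cen(im,(0,0,0),(179,90,75)))
"
```

```text
t 48.18 pos [ 554.9 -181.6  368.8] x [-2.241e-01  9.746e-01  4.000e-04] z [ 1.e-04  4.e-04 -1.e+00] yaw_x 102.95 w 88.1 F [0.7 0.2 0.8]
tool shift mm [ 301.22 -500.2   368.79] len 690.6
(array([28, 62,  5,  8, 10], dtype=int32), array([29.3, 65.9])) (array([ 51,  49,  18,  17, 178], dtype=int32), array([60.28, 57.92]))
(array([28, 62,  3,  7,  8], dtype=int32), array([28.75, 65.25])) (array([ 26,  75,  65,  25, 450], dtype=int32), array([56.2 , 88.55]))
```

View pics/s31.png

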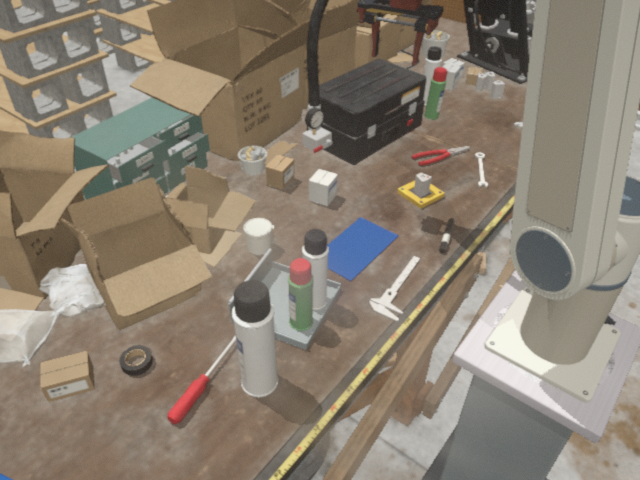

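View pics/cmp.png

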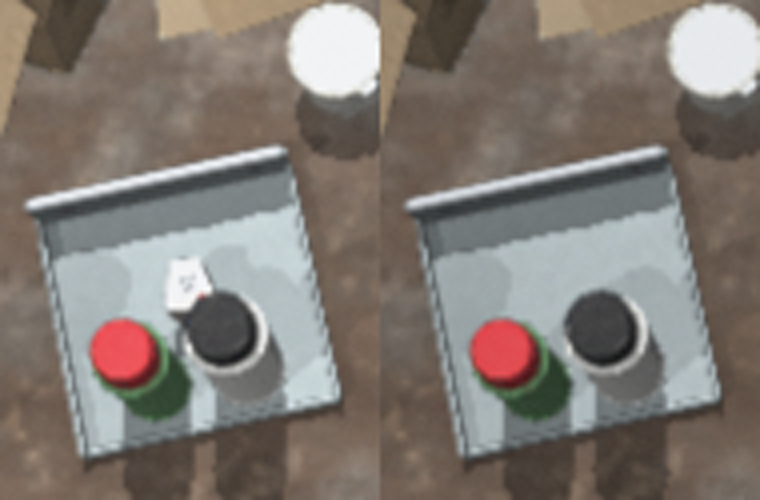

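Run:
```python
import cv2,numpy as np
def shift(a,b,box):
    x0,y0,x1,y1=box
    t=cv2.resize(a[y0:y1,x0:x1],None,fx=8,fy=8,interpolation=cv2.INTER_CUBIC)
    s=cv2.resize(b[y0-4:y1+4,x0-4:x1+4],None,fx=8,fy=8,interpolation=cv2.INTER_CUBIC)
    r=cv2.matchTemplate(s,t,cv2.TM_CCOEFF_NORMED); _,v,_,l=cv2.minMaxLoc(r)
    return (l[0]/8-4,l[1]/8-4),round(v,3)
a,b=cv2.imread('pics/top0.png'),cv2.imread('pics/t31.png')
for n,bx in dict(green=(216,258,243,286),white=(241,252,263,282),tray=(200,215,275,232),pot=(262,178,294,215),carton=(355,180,388,215)).items(): print('top',n,shift(a,b,bx))
a,b=cv2.imread('pics/scene0.png'),cv2.imread('pics/s31.png')
for n,bx in dict(green=(287,258,315,333),white=(303,228,329,262),tray=(290,300,345,350),pot=(240,215,276,255),carton=(305,165,340,210)).items(): print('scene',n,shift(a,b,bx))
```

```text
top green ((0.0, 0.0), 0.968)
top white ((0.0, -0.125), 0.982)
top tray ((0.0, 0.0), 0.999)
top pot ((0.0, 0.0), 0.999)
top carton ((0.0, 0.0), 0.999)
scene green ((0.125, 0.0), 0.976)
scene white ((0.0, 0.0), 0.997)
scene tray ((0.0, 0.0), 0.997)
scene pot ((0.0, 0.0), 0.999)
scene carton ((0.0, 0.0), 0.999)
```

Both cans are within about 0.4 mm of where they started. The pot and the carton have not moved, and the die is in the nest. I'll hand the job in.

```bash
python3 -c "
from workcell import close_job
print(close_job())"
```

```text
the job is handed in; nothing more can be done
None
```

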